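Nest three small pans on the trivet with their handles fanned

TASK

Nest the set of pans for storage: leave the largest where it stands on the cork trivet, set the medium pan from the sloping stand down inside it, then the small pan inside the medium one, each sitting level on the floor of the pan below. Fan the handles round one way like a hand of cards, each turned about an eighth of a turn on from the handle below, to whichever side is free. Do not push over or shift the spice jar, the flat tin or the coffee jar.

Things in the scene. Friction and masses are not known exactly. Their poses are not given: they have to be found in the camera images.
- large_pan: Largest of three alike steel pans, 0.4 kg. Origin: centre of underside; z: out of its mouth; x: where its handle points. Round, 112 mm outside at the rim, 100 mm at the base, 46 mm high, wall 2.5, floor 3 mm thick. Stands level on the trivet, handle within 60 degrees of pointing straight at the robot (-x); it stays there.
- medium_pan: Middle of three alike steel pans, about 0.3 kg. Origin: centre of underside; z: out of its mouth; x: where its handle points. Round, 90 mm outside at the rim, 78 mm at the base, 54 mm high, wall 2.5, floor 3 mm thick. Starts flat on the sloping stand, leaning 30 degrees to the robot, handle up the slope within 15 degrees. Nested, it stands 3 mm above the large pan's underside with 8 mm play all round; handle passes 3 mm over that rim.
- small_pan: Smallest of three alike steel pans, about 0.22 kg. Origin: centre of underside; z: out of its mouth; x: where its handle points. Round, 68 mm outside at the rim, 56 mm at the base, 62 mm high, wall 2.5, floor 3 mm thick. Starts beside the medium pan on the stand, to its left or right, lying the same way. Nested, it stands 3 mm above the medium pan's underside with 8 mm play; handle passes 3 mm over that rim.
- large_pan_grip (a point): Pinching point on the large pan's handle, at x = 108, y = 0, z = 52 mm of the pan. The handle is a flat bar, 14 mm wide, 7 mm thick; it leaves the wall 41 mm above the underside, rises 12 degrees outward and ends 137 mm from the pan's axis.
- medium_pan_grip (a point): Pinching point on the medium pan's handle, at x = 97, y = 0, z = 60 mm of the pan. The handle is a flat bar, 14 mm wide, 7 mm thick; it leaves the wall 49 mm above the underside, rises 12 degrees outward and ends 126 mm from the pan's axis.
- small_pan_grip (a point): Pinching point on the small pan's handle, at x = 86, y = 0, z = 68 mm of the pan. The handle is a flat bar, 14 mm wide, 7 mm thick; it leaves the wall 57 mm above the underside, rises 12 degrees outward and ends 115 mm from the pan's axis.
- trivet: Round cork mat, 140 mm across, 6 mm thick, fixed; origin: centre of its underside, on the worktop. Behind it a wall shelf hangs over the worktop, from x = 0.60 m back, its underside 0.457 m up: handles set from above should not point back under it.
- stand: Fixed wooden drying stand, its board sloping up 30 degrees away from the robot. Frame tilted with the board: z its normal, leaning to the robot; x straight up the slope; y level. Origin on the board, 60 mm above the worktop; board from x -65 to +85 mm, y -115 to +115 mm, rubber face 2 mm thick on it; lip 12 mm high at the low edge.
- spice_jar: Upright glass spice jar with a red cap, 45 mm across, 106 mm tall: a bystander, to be left alone, standing to the left or the right of the trivet, in the way of handles on that side. Origin: centre of its underside.
- flat_tin: Flat oblong tin, 105 x 63 mm and 23 mm high: a bystander, to be left alone, lying on the other side of the trivet from the spice jar, low enough for handles to pass over. Origin: centre of its underside; its long side is y.
- coffee_jar: Tall glass jar with a grey lid, 96 mm across, 187 mm tall: a bystander, to be left alone, standing at the back between stand and trivet. Origin: centre of its underside.

How it is judged:
By the outcome, as a careful person would: the job done as asked, in the order asked, and still so for the second after the job is handed in, with the robot touching nothing.
It also fails if it takes over 58 s, if anything falls off the work surface, if the arm or the gripper's body presses on something with over 40 N, if the wrist force passes 120 N, or if a joint passes its speed limit or range.

ROBOT

A 6-joint arm with a two-finger parallel gripper is mounted at the origin on a cart in front of the work surface, level with it; the furniture and walls round the work are solid. World frame = base frame: x ahead of the robot, y to its left, z up, the work surface at z = 0. Lengths are in mm, angles in rad, forces in N, time in s.
With the tool pointing down it reaches from about 275 to 750 mm from the base axis. Payload 10.2 kg.
Tool frame: the origin (TCP) lies at the very end of the fingers, on their centre line; the grasp point (between the pads) lies 19 mm behind it (ctrl.pinch_z is the distance from the TCP to the grasp point, in mm); y points along the fingers, z is the direction in which the jaws open and shut, and the axes are right-handed (so a half turn about y gives the same grasp; the last joint's range is limited). The gripper opens to 85 mm and grips with 20 to 120 N. Pads are 22 mm wide; open, the fingers measure 114 mm over their backs; the gripper's body (76 mm by 85 mm) begins 54 mm behind the grasp point. The pads swing forward as they close: fully open they stand 13 mm farther back than shut.
Start: joints at [-1.549, 0.313, 1.498, -0, 1.331, -0.223], TCP at [127.227, -509.357, 231.294] pointing down, gripper open.
Joint ranges: [-2.94, 2.94], [-0.97, 2.17], [0.19, 2.56], [-1.23, 4.37], [0.02, 3.11], [-2.88, 2.88]. Speed limits (rad/s): [2.39, 2.39, 3.01, 3.14, 3.14, 3.14].

INTERFACE

Orientations are given as a unit quaternion [w, x, y, z].
In Python, from rig import sense, eyes, ctrl gives the robot as it stands. The module is installed in compiled form; this text tells all that it offers.
- The arm moves only by the shell command python3 -m handwheel 'ROWS' [FORCE]. ROWS is JSON, a list of rows, each an object of numbers: "grip": the finger opening in mm, from 0 to 85.4; "tx", "ty", "tz": the shift along the tool's x, y, z in mm; "wx", "wy", "wz": the turn, a rotation vector about the tool's x, y, z in rad. In form: [{"grip": .., "tx": .., "ty": .., "tz": .., "wx": .., "wy": .., "wz": ..}, ...]. A call has 1 to 10 rows; each row shifts and turns the commanded pose from where the row before left it, along the tool's axes as they then stand; what a row does not reach is not made up. A row lasts 1/12 s, in which the tool goes at most 41.7 mm and 7.16 degrees, less where a joint would pass 70% of its speed; a pose out of reach is approached as far as the arm can. A call is refused whole if a number of a shift passes 41.7 or a number of a turn 0.125, either way. A call with a gripper value outside its range is refused whole. The fingers move at their own pace and stop on an object; FORCE is the grip in N (left out, the last holds). Time passes only in rows, so rows that do not move let the fingers close. It gives the time, the measured TCP pose, the force and the opening at its end, in the units of the state.
- sense(): the state, without advancing time (a new reading comes with each control period).
- eyes.capture(name): name is "scene" or "top" or "wrist"; returns a dict with "pixels" (420x560x3 uint8, red, green, blue), "mtx" (3x3 intrinsics, pixels), "R" (3x3) and "t" (3): a world point X has camera coordinates R X + t. Camera axes: x right, y down, z forward; pixel columns grow to the right and rows downward; lengths in mm; the calibration is good to about 2 mm. A picture is of the moment at which its call begins. There is no depth.
- ctrl.finish_job(): hands the job in, once; it reports no verdict.
The state is a dict: "time_s": time; "joints": joint angles; "dq": joint speeds; "tau": joint torques, N m; "eef_pos": TCP position; "ee_rot": TCP orientation; "force": force on the tool from outside, world axes, zero at the start; "wrist_torque": the same for the moment, N m; "grip_width": opening from 0.0 (shut) to 1.0 (fully open).
Only numpy, scipy, OpenCV 4.12 (cv2) and the standard library are available. Lean on these libraries where they do the work, as an engineer would, in place of code of your own. Each camera call takes 0.05 s, during which the arm holds its last target.

## Working session

There is one attempt and no reset: what is moved stays moved. The work goes in short steps, Python scripts to look and compute and a shell command to move; the robot and the scene stay as the last step left them, time stands still between calls to the robot, and variables do not carry over. Pictures are saved under pics/ and viewed, and the job is handed in when it is done.

```bash
mkdir -p pics; ls; python3 - <<'E'
from rig import sense, eyes, ctrl
import cv2
print(sense(), ctrl.pinch_z)
for n in ["scene","top","wrist"]:
    d=eyes.capture(n); cv2.imwrite(f"pics/{n}0.png",d["pixels"][:,:,::-1]); print(n,d["mtx"].tolist(),d["R"].tolist(),d["t"])
E
```

```text
pics
{'time_s': 0.0, 'joints': array([-1.54939386e+00,  3.13477833e-01,  1.49843755e+00, -9.50412315e-06,
        1.33098343e+00, -2.23379086e-01]), 'dq': array([-0.00133664, -0.00150028,  0.00138934,  0.00052108,  0.00187969,
        0.00143541]), 'tau': array([-5.06911801e-04, -4.12264538e+01, -2.59743959e+01, -2.84055577e-04,
        4.05236904e-03, -1.99919850e-05]), 'eef_pos': array([ 127.22176725, -509.09164171,  230.72065176]), 'ee_rot': array([ 0.08637153, -0.08628491,  0.70227686, -0.70135731]), 'force': array([-0.38946169,  1.45407687, -1.34194354]), 'wrist_torque': array([ 0.00598623,  0.00543772, -0.01203199]), 'grip_width': 0.998782134983089} 18.700000000000003
scene [[451.6969157335996, 0.0, 283.4435551132365], [0.0, 451.6969157335996, 208.2372335915591], [0.0, 0.0, 1.0]] [[-0.9019773725963343, -0.43172013099846723, 0.007385649252409028], [-0.35581311400785887, 0.7334799168490854, -0.5791409495788472], [0.24460958121922322, -0.5249999429235443, -0.8151939724421613]] [ 443.13726444  348.88982217 1064.71856002]
top [[401.4606800139817, 0.0, 279.4884095688765], [0.0, 401.4606800139817, 215.035944470878], [0.0, 0.0, 1.0]] [[0.02034663732544456, -0.9997919011435388, 0.0014726701377116179], [-0.982848163326928, -0.020271812702330215, -0.18329904924643087], [0.1832907586170963, 0.0022821081370796425, -0.9830560969690485]] [-117.95661365  577.24735807  882.48962254]
wrist [[299.96200089407427, 0.0, 279.062996115424], [0.0, 299.96200089407427, 207.44846385901974], [0.0, 0.0, 1.0]] [[0.2420554947875724, -0.9702617633505238, -0.001117149531668037], [-0.931279534405003, -0.23265320710978826, 0.2803407106003889], [-0.2722637806274359, -0.06681763091776417, -0.9598999103849281]] [-524.04650679  -36.1332978   379.74789283]
```

View pics/scene0.png

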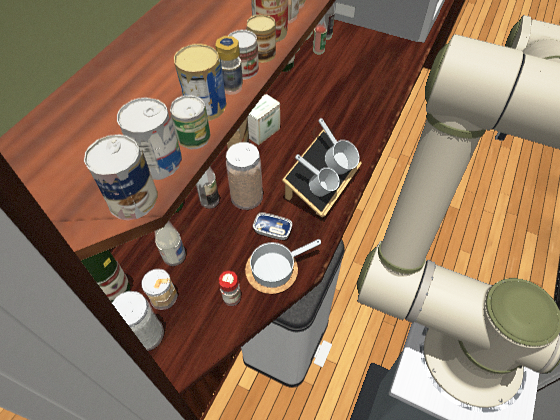

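View pics/top0.png

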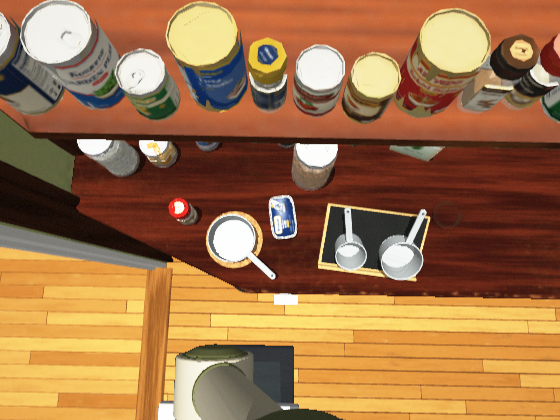

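View pics/wrist0.png

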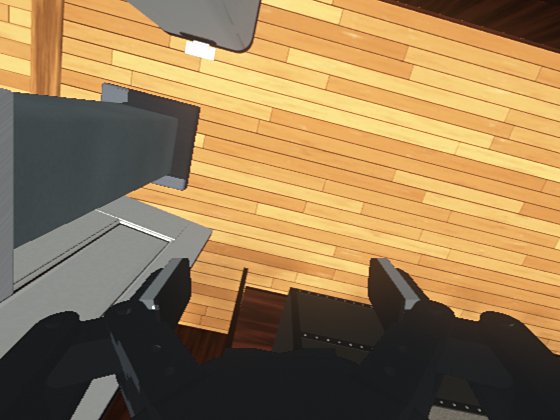

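```bash
cat > h.py <<'E'
import numpy as np, cv2, pickle
from scipy.optimize import least_squares
from scipy.spatial.transform import Rotation as Rn
from rig import sense, eyes, ctrl
def proj(d,X):
    X=np.atleast_2d(X); c=X@d["R"].T+d["t"]; p=c@d["mtx"].T; return p[:,:2]/p[:,2:]
def ray(d,uv,z):
    r=d["R"].T@np.linalg.inv(d["mtx"])@np.array([uv[0],uv[1],1.]); o=-d["R"].T@d["t"]; return o+r*(z-o[2])/r[2]
def tri(ds,uvs):
    A=[];b=[]
    for d,uv in zip(ds,uvs):
        r=d["R"].T@np.linalg.inv(d["mtx"])@np.array([uv[0],uv[1],1.]);r/=np.linalg.norm(r);o=-d["R"].T@d["t"];P=np.eye(3)-np.outer(r,r);A.append(P);b.append(P@o)
    return np.linalg.lstsq(np.vstack(A),np.hstack(b),rcond=None)[0]
def crop(d,name,u0,v0,w,h,s):
    im=cv2.resize(d["pixels"][v0:v0+h,u0:u0+w,::-1],None,fx=s,fy=s,interpolation=cv2.INTER_CUBIC)
    for i in range(0,w,20):
        cv2.line(im,(i*s,0),(i*s,6),(0,255,0),1); cv2.putText(im,str(u0+i),(i*s,16),0,.35,(0,255,0),1)
    for i in range(0,h,20):
        cv2.line(im,(0,i*s),(6,i*s),(0,255,0),1); cv2.putText(im,str(v0+i),(8,i*s+4),0,.35,(0,255,0),1)
    cv2.imwrite(name,im)
E
python3 - <<'E'
from h import *
S=eyes.capture("scene");T=eyes.capture("top")
pickle.dump((S,T),open("v0.pkl","wb"))
crop(S,"pics/s1.png",210,200,130,110,6)
crop(S,"pics/s2.png",270,110,110,110,5)
crop(T,"pics/t1.png",160,180,150,110,5)
crop(T,"pics/t2.png",310,195,130,95,6)
print(sense()["time_s"])
E
```

```text
0.25
```

View pics/s1.png

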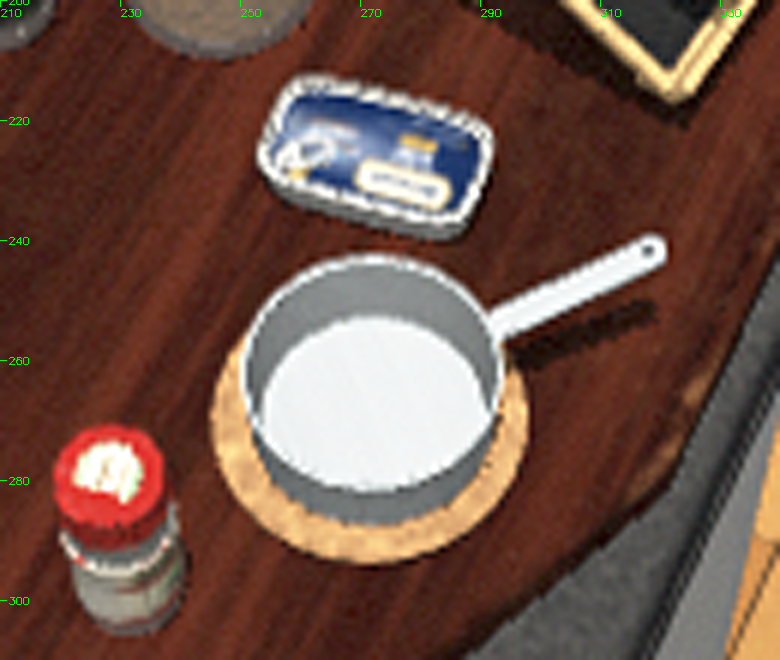

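View pics/s2.png

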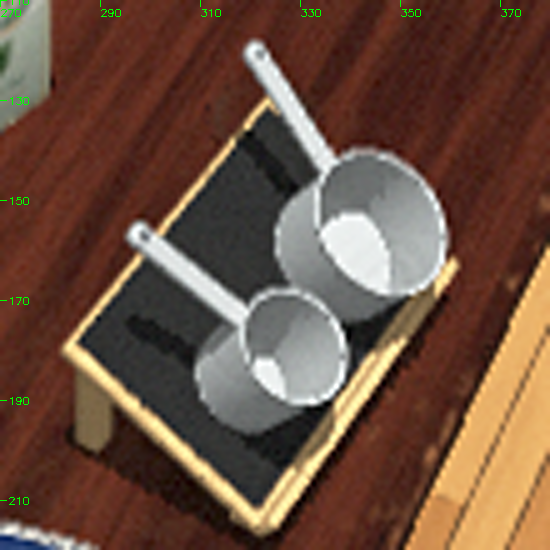

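View pics/t1.png

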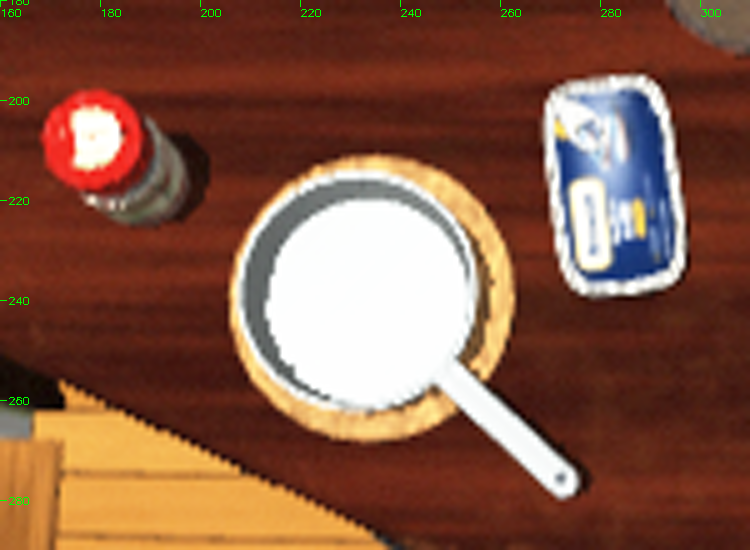

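View pics/t2.png

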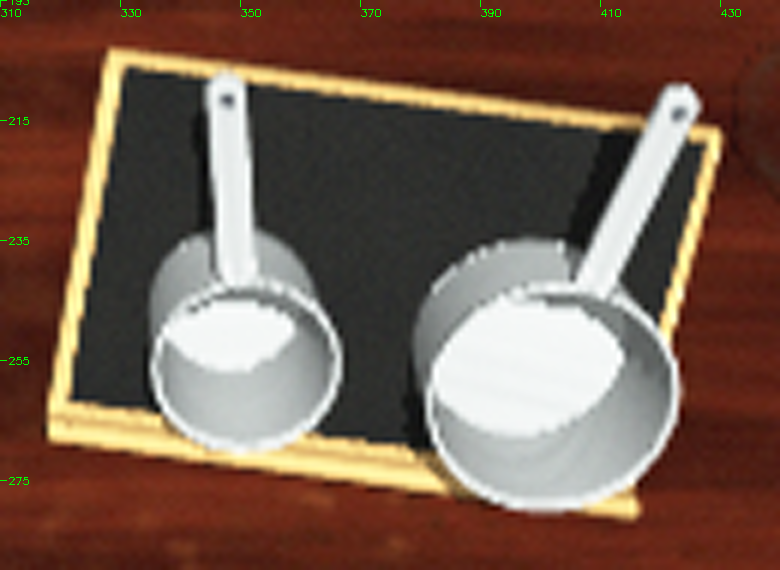

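```bash
python3 - <<'E'
from h import *
S,T=pickle.load(open("v0.pkl","rb")); np.set_printoptions(precision=1,suppress=True)
def p(n,s,t):
    X=tri([S,T],[s,t]); print(n,X, (proj(S,X)-s).round(1),(proj(T,X)-t).round(1)); return X
for n,s,sh,t,th in [("L",(272.2,262.2),(318.2,241.7),(231.4,238.2),(272,275.6)),("M",(346.4,154.4),(321.4,120.8),(402.2,261),(423,213.7)),("S",(328.8,179.2),(298,156.6),(351,255.7),(347.8,211.5))]:
    c=p(n,s,t);h=p(n+"h",sh,th);v=h-c;print(np.linalg.norm(v),np.degrees(np.arctan2(v[1],v[0])),np.degrees(np.arctan2(v[2],np.hypot(*v[:2]))))
p("sTL",(270+70/5,110+347/5),(328.3,203.3));p("sTR",(270+270/5,110+100/5),(430,216.7));p("sBL",(270+262/5,110+533/5),(318.3,268))
p("spicecap",(210+107/6,200+470/6),(160+93/5,180+140/5))
X=ray(T,(160+170/5,180+215/5),0);print(X)
print("coffee",p("c",(244,150),(317,148)))
# tin corners top z=23
for uv in [(545,85),(655,75),(685,285),(575,297)]: print(ray(T,(160+uv[0]/5,180+uv[1]/5),23))
print(ray(T,(233.6,239),6), ray(S,(210+370/6,200+420/6),6))
E
```

```text
L [522.5   3.9  49.6] [[-0.3 -0.1]] [[0.1 0.4]]
Lh [437.9 -92.5  67.6] [[-0.4 -0.1]] [[0.1 0.5]]
129.5129154731175 -131.26263731327634 7.998563330501844
M [ 473.  -373.   105.4] [[-0.6 -0.1]] [[0.2 0.7]]
Mh [ 564.8 -396.3  177. ] [[-0.1 -0. ]] [[0.  0.2]]
118.71982659567388 -14.271695938460557 37.06451371404569
S [ 482.  -261.6  111.9] [[-0.4 -0.1]] [[0.1 0.6]]
Sh [ 566.7 -243.9  179.1] [[0.2 0. ]] [[-0.  -0.2]]
109.58315651160623 11.772321688967471 37.856146017624255
sTL [ 596.2 -214.5  102.7] [[-1.  -0.3]] [[0.2 1.3]]
sTR [ 570.9 -439.4  101. ] [[-0.9 -0.2]] [[0.3 1.3]]
sBL [ 463.1 -199.    24.6] [[1.  0.2]] [[-0.3 -1.2]]
spicecap [580.7 115.8 108.8] [[0.1 0. ]] [[-0.  -0.2]]
[565.3 103.6   0. ]
c [ 689.3 -178.5  209.5] [[0.4 0.2]] [[-0.1 -0.5]]
coffee [ 689.3 -178.5  209.5]
[629.2 -79.7  23. ]
[ 635.3 -133.    23. ]
[ 532.8 -148.9   23. ]
[526.  -96.6  23. ]
[527.   4.   6.] [523.6   4.1   6. ]
```

```bash
cat >> h.py <<'E'
def panP(r,hh,hole,R,o):
    """rim circle outer pts, hole pt in world; pan frame R,o"""
    a=np.linspace(0,2*np.pi,120,endpoint=False)
    rim=np.c_[r*np.cos(a),r*np.sin(a),np.full(120,hh)]
    return rim@R.T+o, np.array(hole)@R.T+o
def ext(p): return np.array([p[:,0].min(),p[:,0].max(),p[:,1].min(),p[:,1].max()])
PANS=dict(L=(56,46,[128,0,59.5]),M=(45,54,[117,0,67.5]),S=(34,62,[106,0,75.5]))
def res(d,n,R,o,e,hole):
    rim,h=panP(*PANS[n],R,o); r=[]
    if e is not None: r+=[a-b for a,b in zip(ext(proj(d,rim)),e) if b is not None]
    if hole is not None: r+=list(proj(d,h)[0]-hole)
    return r
E
python3 - <<'E'
from h import *
S,T=pickle.load(open("v0.pkl","rb")); np.set_printoptions(precision=2,suppress=True)
f=lambda off,s,x: off+x/s
def E(o,s,l,r,t,b): return [o[0]+l/s,o[0]+r/s,o[1]+t/s,o[1]+b/s]
s1=((210,200),6);s2=((270,110),5);t1=((160,180),5);t2=((310,195),6)
P=lambda v,x,y:(v[0][0]+x/v[1],v[0][1]+y/v[1])
obs={"L":[(S,E(*s1,243,503,253,493),P(s1,649,250)),(T,E(*t1,237,477,170,412),P(t1,560,478))],
"M":[(S,E(*s2,317,447,148,297),P(s2,257,54)),(T,E(*t2,428,680,283,510),P(t2,678,112))],
"S":[(S,E(*s2,242,347,288,404),P(s2,140,233)),(T,E(*t2,152,341,278,450),P(t2,227,99))]}
g=lambda q:[r for d,e,h in obs["L"] for r in res(d,"L",Rn.from_euler("z",q[2]).as_matrix(),np.array([q[0],q[1],6]),e,h)]
s=least_squares(g,[522,4,-2.3]);print("L",s.x,np.degrees(s.x[2]),np.array(s.fun))
c30=np.radians(30)
def RS(yaw): return Rn.from_euler("ZY",[yaw,-c30]).as_matrix()
cor=[(85,115,S,P(s2,70,347)),(85,115,T,P(t2,110,50)),(85,-115,S,P(s2,270,100)),(85,-115,T,P(t2,720,130))]
def g(q):
    R=RS(q[2]);o=np.array([q[0],q[1],60.]);r=[]
    for x,y,d,uv in cor: r+=list((proj(d,R@[x,y,0]+o)[0]-uv)*.5)
    for n,k in (("M",3),("S",6)):
        Rp=R@Rn.from_euler("z",q[k+2]).as_matrix(); op=R@[q[k],q[k+1],2]+o
        for d,e,h in obs[n]: r+=res(d,n,Rp,op,e,h)
    return r
s=least_squares(g,[510,-310,-.11,-10,-55,-.1,-10,55,.2]);q=s.x;print(q);print(s.fun)
R=RS(q[2]);o=np.array([q[0],q[1],60.])
out={}
for n,k,gp in (("M",3,[97,0,60]),("S",6,[86,0,68])):
    Rp=R@Rn.from_euler("z",q[k+2]).as_matrix(); op=R@[q[k],q[k+1],2]+o
    out[n]=(Rp,op); print(n,op,"grip",Rp@gp+op,"\n",Rp)
pickle.dump(out,open("pans.pkl","wb"))
a=sense();print(a["eef_pos"],Rn.from_quat(a["ee_rot"][[1,2,3,0]]).as_matrix())
E
```

```text
L [522.78   3.58  -2.29] -131.21208096119676 [-0.74  0.01  0.4  -0.65 -0.6   0.22 -0.16  0.35  0.51  0.31  0.23  0.3 ]
[ 510.92 -318.63   -0.11   -4.54  -57.84   -0.12   -3.53   54.11    0.24]
[-0.74  0.12 -0.41  0.55 -0.47 -0.5   0.6   0.44 -1.05 -0.35  0.06 -0.43
 -0.08  0.17 -0.22  0.49  0.3   0.38  0.02  0.37 -0.96 -0.38 -0.49 -0.1
  0.31  0.42 -0.31  0.32  0.21  0.51  0.18  0.05]
M [ 499.77 -375.59   59.46] grip [ 551.62 -392.8   159.58] 
 [[ 0.84  0.21 -0.5 ]
 [-0.21  0.98  0.05]
 [ 0.5   0.06  0.87]]
S [ 512.74 -264.39   59.97] grip [ 553.06 -248.13  160.62] 
 [[ 0.86 -0.1  -0.5 ]
 [ 0.15  0.99  0.05]
 [ 0.49 -0.12  0.87]]
[ 127.21 -509.24  231.04] [[-0.97 -0.    0.24]
 [-0.24  0.   -0.97]
 [-0.   -1.   -0.  ]]
```

```bash
cat >> h.py <<'E'
def cur():
    a=sense(); return Rn.from_quat(a["ee_rot"][[1,2,3,0]]).as_matrix(), a["eef_pos"]
def plan(Rt,pt,n=None,pref=None,vmax=38,wmax=.115):
    R0,p0=cur() if pref is None else pref
    w=Rn.from_matrix(R0.T@Rt).as_rotvec()
    n=n or int(max(np.ceil(np.linalg.norm(w)/wmax),np.ceil(np.linalg.norm(pt-p0)/vmax),1))
    A=sum(Rn.from_rotvec(w*i/n).as_matrix() for i in range(n))
    d=np.linalg.solve(A,R0.T@(pt-p0))
    print("n=%d each tx %.1f ty %.1f tz %.1f wx %.4f wy %.4f wz %.4f"%(n,*d,*(w/n)),"|d|%.1f"%np.linalg.norm(d))
    # end pose with rounded numbers
    dr=np.round(d,1);wr=np.round(w/n,4);R=R0;p=p0
    for i in range(n): p=p+R@dr; R=R@Rn.from_rotvec(wr).as_matrix()
    return R,p
def tR(px,pz,s=-1):
    """tool rotation for pan x axis, pan z axis"""
    py=np.cross(pz,px); zt=s*py; yt=-pz; return np.c_[np.cross(yt,zt),yt,zt]
def st():
    a=sense();print("t%.2f"%a["time_s"],"p",a["eef_pos"].round(1),"j",a["joints"].round(2),"F",a["force"].round(1),"g %.1f"%(a["grip_width"]*85.4)); return a
E
python3 - <<'E'
from h import *
out=pickle.load(open("pans.pkl","rb")); R,o=out["M"]
Rt=tR(R[:,0],R[:,2]); g=R@[97,0,60]+o; tcp=g+18.7*Rt[:,1]
print(tcp)
e=plan(Rt,tcp-100*Rt[:,1]); print(e[1])
plan(Rt,tcp,pref=e)
E
```

```text
[ 560.9201749  -393.8130388   143.38599946]
n=11 each tx -34.9 ty 8.7 tz -9.9 wx 0.0057 wy 0.0419 wz 0.0477 |d|37.3
[ 510.92937381 -388.6768891   229.69017343]
n=3 each tx -0.1 ty 33.3 tz -0.1 wx -0.0001 wy 0.0000 wz 0.0000 |d|33.3
```

```bash
python3 -m handwheel '[{"grip":50,"tx":-34.9,"ty":8.7,"tz":-9.9,"wx":0.0057,"wy":0.0419,"wz":0.0477},{"tx":-34.9,"ty":8.7,"tz":-9.9,"wx":0.0057,"wy":0.0419,"wz":0.0477},{"tx":-34.9,"ty":8.7,"tz":-9.9,"wx":0.0057,"wy":0.0419,"wz":0.0477},{"tx":-34.9,"ty":8.7,"tz":-9.9,"wx":0.0057,"wy":0.0419,"wz":0.0477},{"tx":-34.9,"ty":8.7,"tz":-9.9,"wx":0.0057,"wy":0.0419,"wz":0.0477},{"tx":-34.9,"ty":8.7,"tz":-9.9,"wx":0.0057,"wy":0.0419,"wz":0.0477},{"tx":-34.9,"ty":8.7,"tz":-9.9,"wx":0.0057,"wy":0.0419,"wz":0.0477},{"tx":-34.9,"ty":8.7,"tz":-9.9,"wx":0.0057,"wy":0.0419,"wz":0.0477},{"tx":-34.9,"ty":8.7,"tz":-9.9,"wx":0.0057,"wy":0.0419,"wz":0.0477},{"tx":-34.9,"ty":8.7,"tz":-9.9,"wx":0.0057,"wy":0.0419,"wz":0.0477}]' 120
python3 -m handwheel '[{"tx":-34.9,"ty":8.7,"tz":-9.9,"wx":0.0057,"wy":0.0419,"wz":0.0477},{"tx":0}]'
python3 - <<'E'
from h import *
st()
out=pickle.load(open("pans.pkl","rb")); R,o=out["M"]
Rt=tR(R[:,0],R[:,2]); g=R@[97,0,60]+o; tcp=g+18.7*Rt[:,1]
e=plan(Rt,tcp-60*Rt[:,1])
plan(Rt,tcp,pref=e)
d=eyes.capture("wrist"); cv2.imwrite("pics/w1.png",d["pixels"][:,:,::-1])
E
```

```text
t0.25 p [ 127.2 -509.2  231. ] j [-1.55  0.31  1.5  -0.    1.33 -0.22] F [ 0.   0.3 -0.5] g 85.2
n=12 each tx -32.9 ty 11.3 tz -9.0 wx 0.0052 wy 0.0384 wz 0.0437 |d|35.9
n=2 each tx -0.3 ty 29.8 tz 0.2 wx -0.0001 wy 0.0000 wz 0.0002 |d|29.8invalid input
invalid input
```

View pics/w1.png

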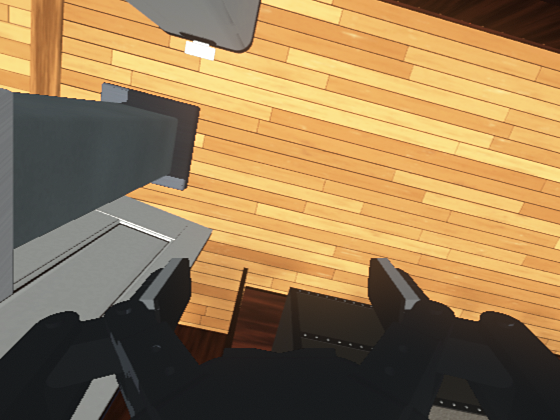

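The picture shows the arm hasn't moved: the calls were refused, and rows probably need every key.

```bash
python3 -m handwheel '[{"grip":50,"tx":-34.9,"ty":8.7,"tz":-9.9,"wx":0.0057,"wy":0.0419,"wz":0.0477},{"grip":50,"tx":-34.9,"ty":8.7,"tz":-9.9,"wx":0.0057,"wy":0.0419,"wz":0.0477},{"grip":50,"tx":-34.9,"ty":8.7,"tz":-9.9,"wx":0.0057,"wy":0.0419,"wz":0.0477},{"grip":50,"tx":-34.9,"ty":8.7,"tz":-9.9,"wx":0.0057,"wy":0.0419,"wz":0.0477},{"grip":50,"tx":-34.9,"ty":8.7,"tz":-9.9,"wx":0.0057,"wy":0.0419,"wz":0.0477},{"grip":50,"tx":-34.9,"ty":8.7,"tz":-9.9,"wx":0.0057,"wy":0.0419,"wz":0.0477},{"grip":50,"tx":-34.9,"ty":8.7,"tz":-9.9,"wx":0.0057,"wy":0.0419,"wz":0.0477},{"grip":50,"tx":-34.9,"ty":8.7,"tz":-9.9,"wx":0.0057,"wy":0.0419,"wz":0.0477},{"grip":50,"tx":-34.9,"ty":8.7,"tz":-9.9,"wx":0.0057,"wy":0.0419,"wz":0.0477},{"grip":50,"tx":-34.9,"ty":8.7,"tz":-9.9,"wx":0.0057,"wy":0.0419,"wz":0.0477}]' 120
python3 - <<'E'
from h import *
st()
E
```

```text
time_s: 1.13
eef_pos: [476.4, -391.3, 221.2]
ee_rot: [0.104, 0.231, 0.685, -0.683]
force: [-0.4, -0.6, -0.8]
grip_width: 0.583
t1.13 p [ 476.4 -391.3  221.2] j [-1.04  0.34  1.56  0.46  1.    0.51] F [-0.4 -0.6 -0.8] g 49.8
```

```bash
python3 -m handwheel '[{"grip":50,"tx":-34.9,"ty":8.7,"tz":-9.9,"wx":0.0057,"wy":0.0419,"wz":0.0477},{"grip":50,"tx":0,"ty":0,"tz":0,"wx":0,"wy":0,"wz":0},{"grip":50,"tx":0,"ty":0,"tz":0,"wx":0,"wy":0,"wz":0}]'
python3 - <<'E'
from h import *
st()
out=pickle.load(open("pans.pkl","rb")); R,o=out["M"]
Rt=tR(R[:,0],R[:,2]); g=R@[97,0,60]+o; tcp=g+18.7*Rt[:,1]
e=plan(Rt,tcp-60*Rt[:,1],n=2)
plan(Rt,tcp,pref=e)
d=eyes.capture("wrist"); cv2.imwrite("pics/w2.png",d["pixels"][:,:,::-1])
E
```

```text
time_s: 1.38
eef_pos: [511.7, -388.0, 229.6]
ee_rot: [0.106, 0.259, 0.68, -0.678]
force: [-0.3, -0.4, 0.0]
grip_width: 0.588
t1.38 p [ 511.7 -388.   229.6] j [-0.99  0.37  1.52  0.49  0.96  0.58] F [-0.3 -0.4  0. ] g 50.2
n=2 each tx 0.1 ty 19.7 tz 0.3 wx 0.0001 wy 0.0012 wz 0.0002 |d|19.7
n=2 each tx -0.0 ty 30.0 tz -0.0 wx 0.0000 wy 0.0000 wz 0.0000 |d|30.0
```

View pics/w2.png

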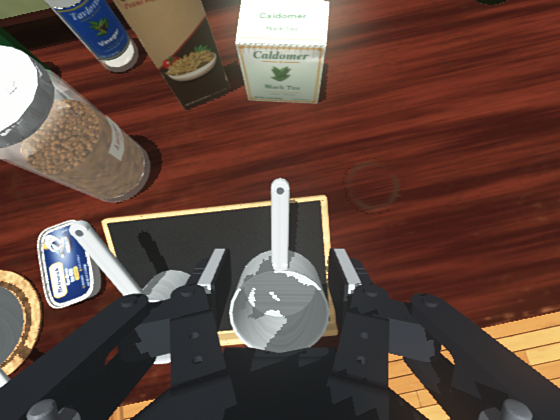

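The wrist view shows the medium handle upright and central (hole at 280,190), midway between the fingers, so it's aligned. Moving in.

```bash
python3 -m handwheel '[{"grip":50,"tx":0.1,"ty":19.8,"tz":0.3,"wx":0,"wy":0.001,"wz":0},{"grip":50,"tx":0.1,"ty":19.8,"tz":0.3,"wx":0,"wy":0.001,"wz":0},{"grip":50,"tx":0,"ty":20,"tz":0,"wx":0,"wy":0,"wz":0},{"grip":50,"tx":0,"ty":20,"tz":0,"wx":0,"wy":0,"wz":0},{"grip":50,"tx":0,"ty":10,"tz":0,"wx":0,"wy":0,"wz":0},{"grip":50,"tx":0,"ty":10,"tz":0,"wx":0,"wy":0,"wz":0},{"grip":50,"tx":0,"ty":0,"tz":0,"wx":0,"wy":0,"wz":0}]'
python3 - <<'E'
from h import *
st()
out=pickle.load(open("pans.pkl","rb")); R,o=out["M"]
Rt=tR(R[:,0],R[:,2]); g=R@[97,0,60]+o; tcp=g+18.7*Rt[:,1]
plan(Rt,tcp,n=1)
d=eyes.capture("wrist"); cv2.imwrite("pics/w3.png",d["pixels"][:,:,::-1])
E
```

```text
time_s: 2.02
eef_pos: [559.7, -394.7, 141.9]
ee_rot: [0.104, 0.261, 0.68, -0.677]
force: [0.4, 0.1, 0.6]
grip_width: 0.587
t2.02 p [ 559.7 -394.7  141.9] j [-0.92  0.54  1.49  0.53  0.8   0.56] F [0.4 0.1 0.6] g 50.1
n=1 each tx -1.5 ty -0.7 tz -1.3 wx 0.0002 wy -0.0025 wz 0.0018 |d|2.1
```

View pics/w3.png

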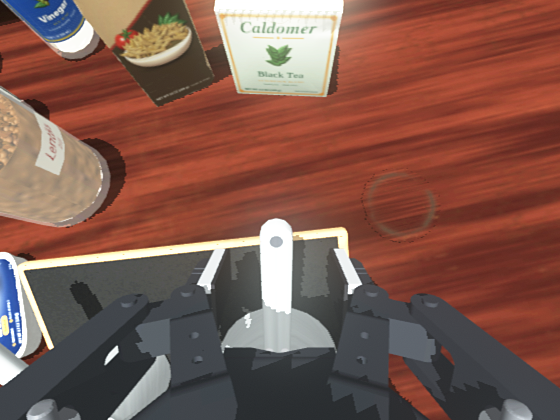

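The handle (about 277,260) lies between the pads (213 and 345). A small correction, then close.

```bash
python3 -m handwheel '[{"grip":50,"tx":-1.5,"ty":-0.7,"tz":-1,"wx":0,"wy":-0.0025,"wz":0.0018},{"grip":5,"tx":0,"ty":0,"tz":0,"wx":0,"wy":0,"wz":0},{"grip":5,"tx":0,"ty":0,"tz":0,"wx":0,"wy":0,"wz":0},{"grip":5,"tx":0,"ty":0,"tz":0,"wx":0,"wy":0,"wz":0},{"grip":5,"tx":0,"ty":0,"tz":0,"wx":0,"wy":0,"wz":0},{"grip":5,"tx":0,"ty":0,"tz":0,"wx":0,"wy":0,"wz":0}]' 120
python3 - <<'E'
from h import *
a=st(); print(a["wrist_torque"])
E
```

```text
time_s: 2.57
eef_pos: [561.5, -394.3, 145.8]
ee_rot: [0.107, 0.261, 0.679, -0.678]
force: [-0.7, 0.6, 4.9]
grip_width: 0.127
t2.57 p [ 561.5 -394.3  145.8] j [-0.92  0.54  1.49  0.53  0.8   0.56] F [-0.7  0.6  4.9] g 10.9
[0.18405342 0.01575388 0.03993655]
```

```bash
python3 -m handwheel '[{"grip":5,"tx":0,"ty":-2,"tz":0,"wx":0,"wy":0,"wz":0},{"grip":5,"tx":0,"ty":-6,"tz":0,"wx":0,"wy":0,"wz":0},{"grip":5,"tx":0,"ty":-12,"tz":0,"wx":0,"wy":0,"wz":0},{"grip":5,"tx":0,"ty":-15,"tz":0,"wx":0,"wy":0,"wz":0},{"grip":5,"tx":0,"ty":-15,"tz":0,"wx":0,"wy":0,"wz":0},{"grip":5,"tx":0,"ty":-15,"tz":0,"wx":0,"wy":0,"wz":0},{"grip":5,"tx":0,"ty":0,"tz":0,"wx":0,"wy":0,"wz":0}]'
python3 - <<'E'
from h import *
a=st(); print(a["wrist_torque"])
S=eyes.capture("scene");T=eyes.capture("top")
crop(S,"pics/s3.png",260,80,130,130,4)
crop(T,"pics/t3.png",310,170,130,115,4)
i=np.hstack([cv2.resize(cv2.imread("pics/s3.png"),(390,390)),cv2.resize(cv2.imread("pics/t3.png"),(400,390))]);cv2.imwrite("pics/b3.png",i)
E
```

```text
time_s: 3.15
eef_pos: [528.2, -391.3, 204.4]
ee_rot: [-0.107, -0.262, -0.678, 0.679]
force: [0.6, -0.4, -1.7]
grip_width: 0.124
t3.15 p [ 528.2 -391.3  204.4] j [-0.97  0.42  1.51  0.5   0.91  0.58] F [ 0.6 -0.4 -1.7] g 10.6
[-0.06503418  0.23247046 -0.00366003]
```

View pics/b3.png

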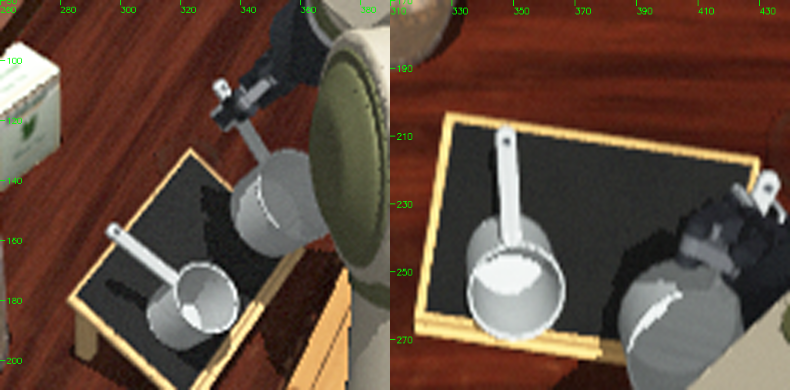

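```bash
cat >> h.py <<'E'
def q2m(q): q=np.array(q); return Rn.from_quat(q[[1,2,3,0]]).as_matrix()
def tool_for(X,Rp,o):
    """X=(Rx,ox): pan pose in tool frame -> tool pose for pan pose"""
    Rt=Rp@X[0].T; return Rt,o-Rt@X[1]
def Rz(deg): return Rn.from_euler("z",deg,degrees=True).as_matrix()
E
python3 - <<'E'
from h import *
out=pickle.load(open("pans.pkl","rb")); R,o=out["M"]
Rc=q2m([0.107, 0.261, 0.679, -0.678]);pc=np.array([561.5,-394.3,145.8])
X=(Rc.T@R,Rc.T@(o-pc)); np.set_printoptions(precision=3,suppress=True); print(X)
# orthonormal tidy: nominal rotation
n=np.c_[[-1,0,0],[0,0,-1],[0,-1,0]].T
print(n)
pickle.dump(X,open("XM.pkl","wb"))
Rt,_=tool_for(X,Rz(80),np.zeros(3))
e=plan(Rt,np.array([430,-280,270.])); print(e[1])
Rt,p=tool_for(X,Rz(183.8),np.array([522.8,3.6,160.]))
print(p); e=plan(Rt,p,pref=e);print(e[1])
E
```

```text
(array([[-1.   , -0.001, -0.003],
       [ 0.003, -0.001, -1.   ],
       [ 0.001, -1.   ,  0.001]]), array([98.914, 42.788, -0.382]))
[[-1  0  0]
 [ 0  0 -1]
 [ 0 -1  0]]
n=15 each tx 0.5 ty -5.5 tz -10.2 wx -0.0252 wy -0.1055 wz -0.0298 |d|11.6
[ 430.273 -280.201  270.766]
[424.214  -2.737 203.076]
n=16 each tx -15.8 ty 4.3 tz 12.1 wx -0.0003 wy -0.1133 wz 0.0001 |d|20.4
[423.954  -3.389 202.835]
```

```bash
python3 -m handwheel '[{"grip":5,"tx":0.5,"ty":-5.5,"tz":-10.2,"wx":-0.0252,"wy":-0.1055,"wz":-0.0298},{"grip":5,"tx":0.5,"ty":-5.5,"tz":-10.2,"wx":-0.0252,"wy":-0.1055,"wz":-0.0298},{"grip":5,"tx":0.5,"ty":-5.5,"tz":-10.2,"wx":-0.0252,"wy":-0.1055,"wz":-0.0298},{"grip":5,"tx":0.5,"ty":-5.5,"tz":-10.2,"wx":-0.0252,"wy":-0.1055,"wz":-0.0298},{"grip":5,"tx":0.5,"ty":-5.5,"tz":-10.2,"wx":-0.0252,"wy":-0.1055,"wz":-0.0298},{"grip":5,"tx":0.5,"ty":-5.5,"tz":-10.2,"wx":-0.0252,"wy":-0.1055,"wz":-0.0298},{"grip":5,"tx":0.5,"ty":-5.5,"tz":-10.2,"wx":-0.0252,"wy":-0.1055,"wz":-0.0298},{"grip":5,"tx":0.5,"ty":-5.5,"tz":-10.2,"wx":-0.0252,"wy":-0.1055,"wz":-0.0298}]'
python3 -m handwheel '[{"grip":5,"tx":0.5,"ty":-5.5,"tz":-10.2,"wx":-0.0252,"wy":-0.1055,"wz":-0.0298},{"grip":5,"tx":0.5,"ty":-5.5,"tz":-10.2,"wx":-0.0252,"wy":-0.1055,"wz":-0.0298},{"grip":5,"tx":0.5,"ty":-5.5,"tz":-10.2,"wx":-0.0252,"wy":-0.1055,"wz":-0.0298},{"grip":5,"tx":0.5,"ty":-5.5,"tz":-10.2,"wx":-0.0252,"wy":-0.1055,"wz":-0.0298},{"grip":5,"tx":0.5,"ty":-5.5,"tz":-10.2,"wx":-0.0252,"wy":-0.1055,"wz":-0.0298},{"grip":5,"tx":0.5,"ty":-5.5,"tz":-10.2,"wx":-0.0252,"wy":-0.1055,"wz":-0.0298},{"grip":5,"tx":0.5,"ty":-5.5,"tz":-10.2,"wx":-0.0252,"wy":-0.1055,"wz":-0.0298},{"grip":5,"tx":0,"ty":0,"tz":0,"wx":0,"wy":0,"wz":0}]'
python3 - <<'E'
from h import *
a=st(); print(a["wrist_torque"]);np.set_printoptions(precision=3,suppress=True); 
X=pickle.load(open("XM.pkl","rb"));R,p=cur();print(R@X[0], R@X[1]+p)
Rt,p=tool_for(X,Rz(183.8),np.array([522.8,3.6,160.]))
e=plan(Rt,p);print(e[1])
E
```

```text
time_s: 3.92
eef_pos: [494.9, -313.4, 236.7]
ee_rot: [0.321, -0.133, 0.664, -0.662]
force: [0.3, -0.3, -3.5]
grip_width: 0.127
time_s: 4.58
eef_pos: [430.4, -279.3, 270.7]
ee_rot: [0.457, -0.455, 0.541, -0.54]
force: [0.2, -0.1, -2.7]
grip_width: 0.127
t4.58 p [ 430.4 -279.3  270.7] j [-0.81  0.26  1.46  0.    1.42 -0.64] F [ 0.2 -0.1 -2.7] g 10.9
[ 0.30772628 -0.08005779  0.0189739 ]
[[ 0.169 -0.986  0.001]
 [ 0.986  0.169  0.   ]
 [-0.     0.001  1.   ]] [ 413.52  -376.658  227.677]
n=16 each tx -15.7 ty 4.3 tz 12.1 wx -0.0003 wy -0.1129 wz 0.0000 |d|20.3
[424.308  -3.359 202.634]
```

```bash
python3 -m handwheel '[{"grip":5,"tx":-15.7,"ty":4.3,"tz":12.1,"wx":-0.0003,"wy":-0.1129,"wz":0},{"grip":5,"tx":-15.7,"ty":4.3,"tz":12.1,"wx":-0.0003,"wy":-0.1129,"wz":0},{"grip":5,"tx":-15.7,"ty":4.3,"tz":12.1,"wx":-0.0003,"wy":-0.1129,"wz":0},{"grip":5,"tx":-15.7,"ty":4.3,"tz":12.1,"wx":-0.0003,"wy":-0.1129,"wz":0},{"grip":5,"tx":-15.7,"ty":4.3,"tz":12.1,"wx":-0.0003,"wy":-0.1129,"wz":0},{"grip":5,"tx":-15.7,"ty":4.3,"tz":12.1,"wx":-0.0003,"wy":-0.1129,"wz":0},{"grip":5,"tx":-15.7,"ty":4.3,"tz":12.1,"wx":-0.0003,"wy":-0.1129,"wz":0},{"grip":5,"tx":-15.7,"ty":4.3,"tz":12.1,"wx":-0.0003,"wy":-0.1129,"wz":0}]'
python3 -m handwheel '[{"grip":5,"tx":-15.7,"ty":4.3,"tz":12.1,"wx":-0.0003,"wy":-0.1129,"wz":0},{"grip":5,"tx":-15.7,"ty":4.3,"tz":12.1,"wx":-0.0003,"wy":-0.1129,"wz":0},{"grip":5,"tx":-15.7,"ty":4.3,"tz":12.1,"wx":-0.0003,"wy":-0.1129,"wz":0},{"grip":5,"tx":-15.7,"ty":4.3,"tz":12.1,"wx":-0.0003,"wy":-0.1129,"wz":0},{"grip":5,"tx":-15.7,"ty":4.3,"tz":12.1,"wx":-0.0003,"wy":-0.1129,"wz":0},{"grip":5,"tx":-15.7,"ty":4.3,"tz":12.1,"wx":-0.0003,"wy":-0.1129,"wz":0},{"grip":5,"tx":-15.7,"ty":4.3,"tz":12.1,"wx":-0.0003,"wy":-0.1129,"wz":0},{"grip":5,"tx":-15.7,"ty":4.3,"tz":12.1,"wx":-0.0003,"wy":-0.1129,"wz":0},{"grip":5,"tx":0,"ty":0,"tz":0,"wx":0,"wy":0,"wz":0},{"grip":5,"tx":0,"ty":0,"tz":0,"wx":0,"wy":0,"wz":0}]'
python3 - <<'E'
from h import *
a=st(); print(a["wrist_torque"]);np.set_printoptions(precision=3,suppress=True); 
X=pickle.load(open("XM.pkl","rb"));R,p=cur();print(R@X[0], R@X[1]+p)
S=eyes.capture("scene");T=eyes.capture("top");W=eyes.capture("wrist");pickle.dump((S,T,W),open("v4.pkl","wb"))
crop(S,"pics/s4.png",210,160,130,120,6)
crop(T,"pics/t4.png",165,170,150,120,5);crop(W,"pics/w4.png",0,0,560,420,1)
E
```

```text
time_s: 5.25
eef_pos: [495.6, -139.8, 235.1]
ee_rot: [0.647, -0.645, 0.289, -0.287]
force: [-0.7, 0.3, -2.4]
grip_width: 0.129
time_s: 6.08
eef_pos: [425.6, -3.6, 201.9]
ee_rot: [0.707, -0.706, -0.02, 0.022]
force: [0.7, -0.4, -3.4]
grip_width: 0.127
t6.08 p [425.6  -3.6 201.9] j [-0.29  0.12  1.82  0.    1.2  -1.92] F [ 0.7 -0.4 -3.4] g 10.8
[-0.0127705   0.29117559 -0.05002922]
[[-0.998  0.058 -0.   ]
 [-0.058 -0.998 -0.001]
 [-0.    -0.001  1.   ]] [524.224   1.949 158.895]
```

View pics/s4.png

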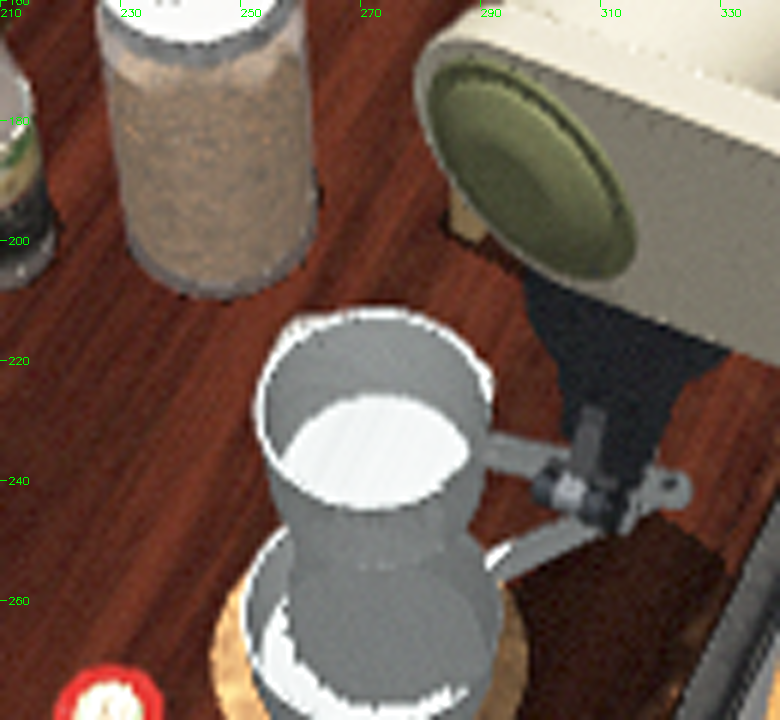

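View pics/t4.png

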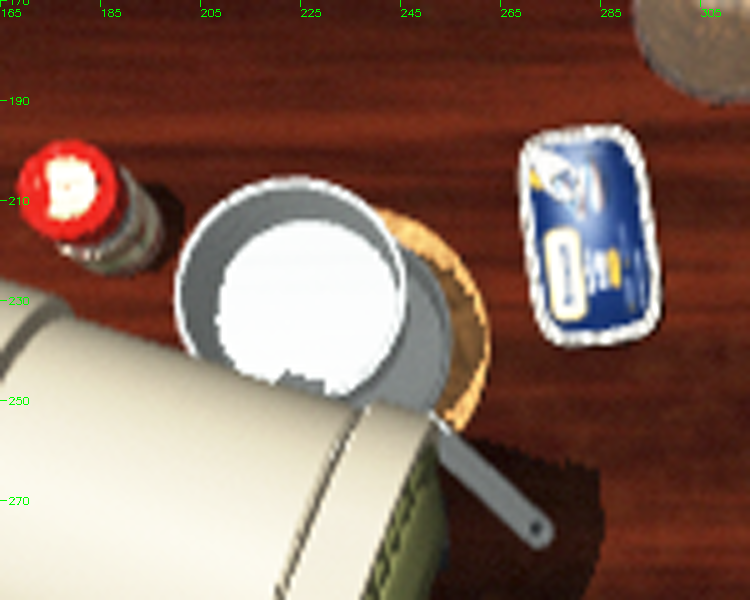

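View pics/w4.png

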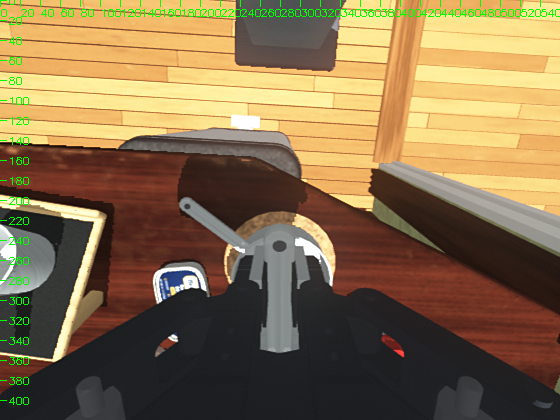

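The views show the medium pan held over the large one: scene rim u 252–292, v 211–245; top rim u 200–246, upper edge v 206. I'll fit its pose from these.

```bash
python3 - <<'E'
from h import *
np.set_printoptions(precision=2,suppress=True)
S,T,W=pickle.load(open("v4.pkl","rb"));X=pickle.load(open("XM.pkl","rb"))
R,p=cur();Rp,o=R@X[0],R@X[1]+p
oS=[210+253/6,210+494/6,160+308/6,160+511/6];hS=(210+676/6,160+486/6);oT=[165+175/5,165+405/5,170+178/5,None]
print("pred resid",res(S,"M",Rp,o,oS,hS),res(T,"M",Rp,o,oT,None))
def g(q):
    Rq=Rn.from_rotvec(q[3:]).as_matrix()@Rp
    return res(S,"M",Rq,o+q[:3],oS,hS)+res(T,"M",Rq,o+q[:3],oT,None)+list(q[3:]*10)
s=least_squares(g,np.zeros(6));q=s.x;print(q,s.fun);print("pan",o+q[:3]);print(Rn.from_rotvec(q[3:]).as_matrix()@Rp)
# base ellipse overlay
for d,n,f in((S,"s",0),(T,"t",0)):
    im=d["pixels"][:,:,::-1].copy()
    Rq=Rn.from_rotvec(q[3:]).as_matrix()@Rp
    for r,h in((45,54),(39,0)):
        a=np.linspace(0,6.283,80);P=np.c_[r*np.cos(a),r*np.sin(a),0*a+h]
        cv2.polylines(im,[np.int32(proj(d,P@Rq.T+o+q[:3])*8)],True,(0,0,255),1,shift=3)
        cv2.polylines(im,[np.int32(proj(d,P@Rp.T+o)*8)],True,(0,255,0),1,shift=3)
    cv2.imwrite(f"pics/o4{n}.png",cv2.resize(im[150:300,180:330],None,fx=3.5,fy=3.5))
cv2.imwrite("pics/o4.png",np.hstack([cv2.resize(cv2.imread(f"pics/o4{n}.png"),(400,400)) for n in "st"]))
E
```

```text
pred resid [np.float64(-1.6743207737459613), np.float64(-1.9096730368067938), np.float64(-2.0176569425523496), np.float64(-2.4047133070335462), np.float64(-2.842783755406515), np.float64(-1.4925716588459466)] [np.float64(-0.38310518769148416), np.float64(0.6302585222465495), np.float64(-2.0040530640212353)]
[-2.52  0.32 -4.73 -0.01 -0.04  0.04] [ 0.06 -0.28 -0.17 -0.04 -0.46 -0.08 -0.34  0.38  0.64 -0.07 -0.38  0.44]
pan [522.56   1.29 154.71]
[[-0.99  0.1  -0.04]
 [-0.1  -0.99  0.01]
 [-0.04  0.01  1.  ]]
```

View pics/o4.png

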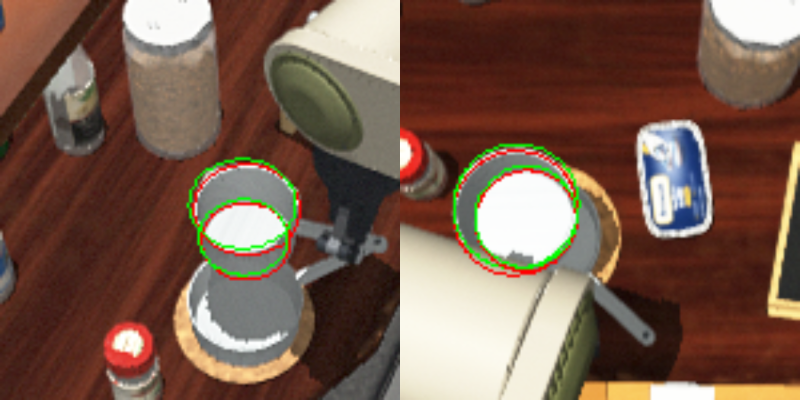

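```bash
python3 - <<'E'
from h import *
np.set_printoptions(precision=2,suppress=True)
S,T,W=pickle.load(open("v4.pkl","rb"));X=pickle.load(open("XM.pkl","rb"))
R,p=cur();Rp,o=R@X[0],R@X[1]+p
oS=[210+253/6,210+494/6,160+308/6,160+511/6];hS=(210+676/6,160+486/6);oT=[165+175/5,165+405/5,170+178/5,None]
for hs in(hS,None):
  def g(q):
    Rq=Rp@Rn.from_euler("y",q[3]).as_matrix()
    return res(S,"M",Rq,o+q[:3],oS,hs)+res(T,"M",Rq,o+q[:3],oT,None)
  s=least_squares(g,np.zeros(4));q=s.x;print(q,s.fun);print("pan",o+q[:3])
# base floor measures: floor inner circle r~36.5 at z3 in top image: left 216 right 405ish top 220
a=np.linspace(0,6.283,200);P=np.c_[36.5*np.cos(a),36.5*np.sin(a),0*a+3]
print("floor top img obs",165+216/5,170+220/5,"scene floor bottom(base) ; pred",ext(proj(T,P@Rp.T+o)), ext(proj(T,P@Rp.T+o+q[:3])))
print(proj(W,Rp@[117,0,67.5]+o),"wrist obs hole 279,246")
E
```

```text
[-5.16  0.52 -3.66 -0.01] [ 0.22 -0.08 -0.16 -0.54 -1.    0.26 -0.44  0.41  0.87]
pan [519.92   1.5  155.78]
[-0.89  0.86 -5.05  0.06] [-0.06 -0.44 -0.15  0.02 -0.33  0.42  0.43]
pan [524.19   1.83 154.39]
floor top img obs 208.2 214.0 scene floor bottom(base) ; pred [208.64 244.44 212.84 248.28] [208.63 244.22 213.72 248.96]
[[277.32 248.14]] wrist obs hole 279,246
```

```bash
python3 -m handwheel '[{"grip":5,"tx":1,"ty":15,"tz":2,"wx":0,"wy":0,"wz":0},{"grip":5,"tx":0,"ty":25,"tz":0,"wx":0,"wy":0,"wz":0},{"grip":5,"tx":0,"ty":25,"tz":0,"wx":0,"wy":0,"wz":0},{"grip":5,"tx":0,"ty":15,"tz":0,"wx":0,"wy":0,"wz":0},{"grip":5,"tx":0,"ty":10,"tz":0,"wx":0,"wy":0,"wz":0},{"grip":5,"tx":0,"ty":0,"tz":0,"wx":0,"wy":0,"wz":0},{"grip":5,"tx":0,"ty":0,"tz":0,"wx":0,"wy":0,"wz":0}]'
python3 - <<'E'
from h import *
a=st(); print(a["wrist_torque"]);np.set_printoptions(precision=3,suppress=True); 
X=pickle.load(open("XM.pkl","rb"));R,p=cur();print(R@X[1]+p)
S=eyes.capture("scene");T=eyes.capture("top");pickle.dump((S,T),open("v5.pkl","wb"))
crop(S,"pics/s5.png",230,200,100,90,8)
crop(T,"pics/t5.png",195,190,80,70,9)
E
```

```text
time_s: 6.82
eef_pos: [426.9, -2.4, 112.5]
ee_rot: [0.707, -0.707, -0.021, 0.022]
force: [-0.0, 0.5, -2.8]
grip_width: 0.129
t6.82 p [426.9  -2.4 112.5] j [-0.28  0.25  1.93 -0.    0.97 -1.91] F [-0.   0.5 -2.8] g 11.0
[-0.02130018  0.31567463 -0.00789149]
[525.565   3.236  69.534]
```

View pics/s5.png

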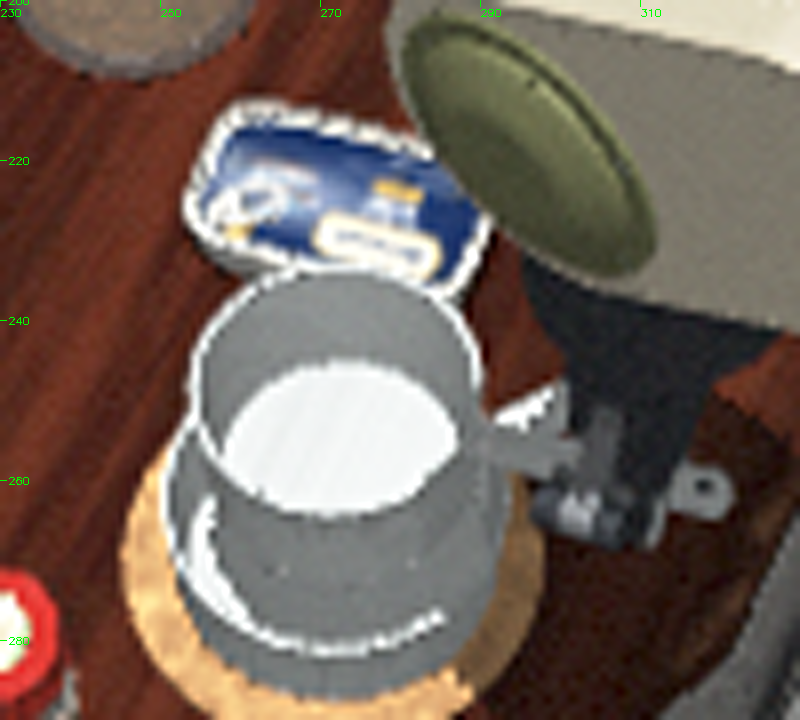

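View pics/t5.png

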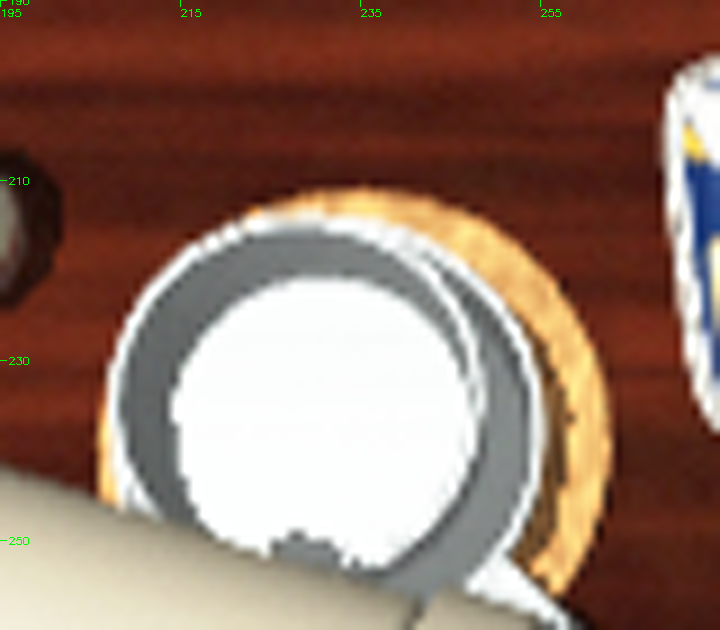

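Scene shows the medium rim at u 254–290, v 233–264, with the floor concentric. The top view shows it at u 207–249, upper edge v 214. I'll refit, then go on down.

```bash
python3 - <<'E'
from h import *
np.set_printoptions(precision=2,suppress=True)
S,T=pickle.load(open("v5.pkl","rb"));X=pickle.load(open("XM.pkl","rb"))
R,p=cur();Rp,o=R@X[0],R@X[1]+p
oS=[230+190/8,230+483/8,200+265/8,200+516/8];hS=(230+704/8,200+486/8);oT=[195+110/9,195+486/9,190+215/9,None]
a=np.linspace(0,6.283,200);P=np.c_[36.3*np.cos(a),36.3*np.sin(a),0*a+3]
fl=[195+172/9,195+475/9,190+275/9,190+568/9]
for k in range(3):
  def g(q):
    Rq=Rp@Rn.from_euler("y",q[3]).as_matrix()
    r=res(S,"M",Rq,o+q[:3],oS,hS if k<2 else None)+res(T,"M",Rq,o+q[:3],oT,None)
    if k: r+=list((ext(proj(T,P@Rq.T+o+q[:3]))-fl)*.7)
    return r
  s=least_squares(g,np.zeros(4));q=s.x;print(q,s.fun);print("pan",o+q[:3])
E
```

```text
[-6.29 -0.41 -6.3  -0.04] [-0.4   0.1  -0.43  0.14 -0.32  0.05 -0.03  0.12  0.59]
pan [519.7    2.87  64.18]
[-3.63 -0.46 -5.15 -0.  ] [-0.62 -0.05 -0.95 -0.11 -0.34  0.71 -0.03  0.17  0.09  0.62 -0.55  0.91
  0.37]
pan [522.36   2.82  65.33]
[-1.63 -0.09 -6.58  0.04] [-0.48  0.04 -0.67  0.5  -0.02  0.12  0.27  0.6  -0.6   0.34 -0.14]
pan [524.36   3.18  63.89]
```

```bash
python3 -m handwheel '[{"grip":5,"tx":0,"ty":15,"tz":0,"wx":0,"wy":0,"wz":0},{"grip":5,"tx":0,"ty":15,"tz":0,"wx":0,"wy":0,"wz":0},{"grip":5,"tx":0,"ty":12,"tz":0,"wx":0,"wy":0,"wz":0},{"grip":5,"tx":0,"ty":5,"tz":0,"wx":0,"wy":0,"wz":0},{"grip":5,"tx":0,"ty":0,"tz":0,"wx":0,"wy":0,"wz":0}]'
python3 -m handwheel '[{"grip":5,"tx":0,"ty":2,"tz":0,"wx":0,"wy":0,"wz":0},{"grip":5,"tx":0,"ty":2,"tz":0,"wx":0,"wy":0,"wz":0},{"grip":5,"tx":0,"ty":0,"tz":0,"wx":0,"wy":0,"wz":0}]'
python3 - <<'E'
from h import *
a=st(); print(a["wrist_torque"])
E
```

```text
time_s: 7.33
eef_pos: [426.4, -2.1, 65.4]
ee_rot: [0.707, -0.707, -0.021, 0.023]
force: [-0.2, 0.5, -2.9]
grip_width: 0.128
time_s: 7.58
eef_pos: [426.7, -2.1, 61.9]
ee_rot: [0.707, -0.707, -0.022, 0.022]
force: [0.3, -0.0, -3.2]
grip_width: 0.131
t7.58 p [426.7  -2.1  61.9] j [-0.28  0.34  1.98 -0.    0.83 -1.91] F [ 0.3 -0.  -3.2] g 11.2
[-0.00752633  0.28727119 -0.04559464]
```

```bash
python3 -m handwheel '[{"grip":5,"tx":0,"ty":1.5,"tz":0,"wx":0,"wy":0,"wz":0},{"grip":5,"tx":0,"ty":1.5,"tz":0,"wx":0,"wy":0,"wz":0},{"grip":5,"tx":0,"ty":0,"tz":0,"wx":0,"wy":0,"wz":0}]'
python3 -m handwheel '[{"grip":5,"tx":0,"ty":1,"tz":0,"wx":0,"wy":0,"wz":0},{"grip":5,"tx":0,"ty":1,"tz":0,"wx":0,"wy":0,"wz":0},{"grip":5,"tx":0,"ty":0,"tz":0,"wx":0,"wy":0,"wz":0}]'
python3 - <<'E'
from h import *
a=st(); print(a["wrist_torque"])
S=eyes.capture("scene");T=eyes.capture("top");pickle.dump((S,T),open("v6.pkl","wb"))
crop(S,"pics/s6.png",230,220,100,85,8)
E
```

```text
time_s: 7.83
eef_pos: [426.4, -2.0, 58.4]
ee_rot: [0.707, -0.707, -0.021, 0.023]
force: [0.2, 0.3, -3.2]
grip_width: 0.124
time_s: 8.08
eef_pos: [426.3, -2.0, 56.4]
ee_rot: [0.707, -0.707, -0.021, 0.023]
force: [0.2, 0.1, -3.0]
grip_width: 0.131
t8.08 p [426.3  -2.   56.4] j [-0.28  0.35  1.98 -0.    0.81 -1.91] F [ 0.2  0.1 -3. ] g 11.2
[-0.04359771  0.30824963 -0.02150458]
```

View pics/s6.png

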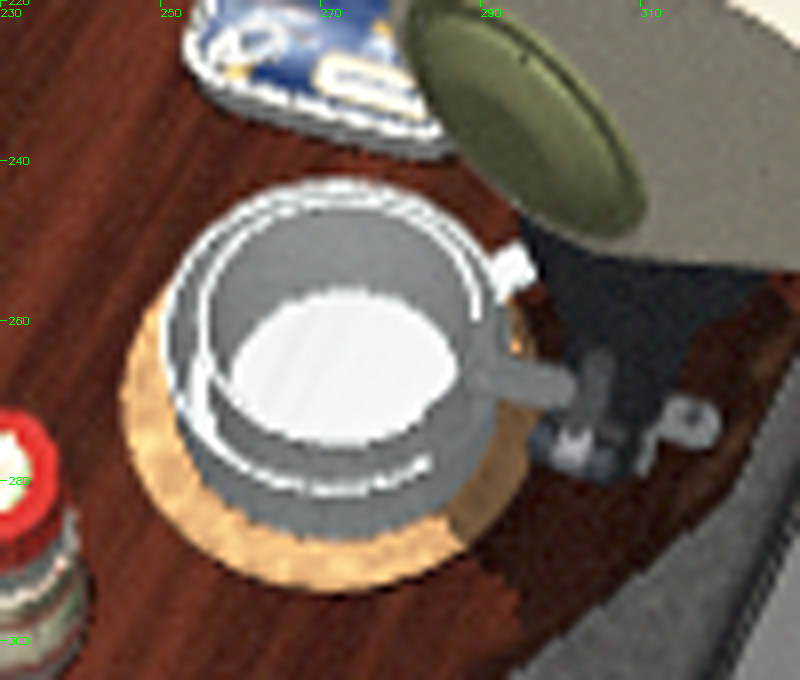

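```bash
python3 -m handwheel '[{"grip":5,"tx":0,"ty":1,"tz":0,"wx":0,"wy":0,"wz":0},{"grip":5,"tx":0,"ty":1,"tz":0,"wx":0,"wy":0,"wz":0}]'
python3 -m handwheel '[{"grip":5,"tx":0,"ty":1,"tz":0,"wx":0,"wy":0,"wz":0},{"grip":5,"tx":0,"ty":0,"tz":0,"wx":0,"wy":0,"wz":0}]'
python3 -c "
from h import *
a=st(); print(a['wrist_torque'])"
```

```text
time_s: 8.35
eef_pos: [426.4, -2.1, 54.6]
ee_rot: [0.707, -0.707, -0.022, 0.023]
force: [-1.8, -0.1, -1.3]
grip_width: 0.128
time_s: 8.52
eef_pos: [426.3, -2.0, 53.5]
ee_rot: [0.707, -0.707, -0.021, 0.023]
force: [-2.3, -0.1, 0.1]
grip_width: 0.127
t8.52 p [426.3  -2.   53.5] j [-0.28  0.35  1.99 -0.    0.8  -1.91] F [-2.3 -0.1  0.1] g 10.8
[-0.05045489  0.30545126  0.01138562]
```

```bash
python3 -m handwheel '[{"grip":14,"tx":0,"ty":0,"tz":0,"wx":0,"wy":0,"wz":0},{"grip":16,"tx":0,"ty":0,"tz":0,"wx":0,"wy":0,"wz":0},{"grip":30,"tx":0,"ty":0,"tz":0,"wx":0,"wy":0,"wz":0},{"grip":40,"tx":0,"ty":0,"tz":0,"wx":0,"wy":0,"wz":0},{"grip":40,"tx":0,"ty":0,"tz":0,"wx":0,"wy":0,"wz":0}]' 60
python3 - <<'E'
from h import *
a=st(); print(a["wrist_torque"])
W=eyes.capture("wrist");cv2.imwrite("pics/w7.png",W["pixels"][:,:,::-1])
S=eyes.capture("scene");T=eyes.capture("top");pickle.dump((S,T),open("v7.pkl","wb"))
crop(S,"pics/s7.png",230,220,100,85,8)
E
```

```text
time_s: 8.93
eef_pos: [426.6, -2.1, 53.7]
ee_rot: [0.707, -0.707, -0.022, 0.023]
force: [0.6, -0.0, -0.4]
grip_width: 0.469
t8.93 p [426.6  -2.1  53.7] j [-0.28  0.35  1.99 -0.    0.8  -1.91] F [ 0.6 -0.  -0.4] g 40.0
[ 0.03536966  0.03393821 -0.00618485]
```

View pics/s7.png

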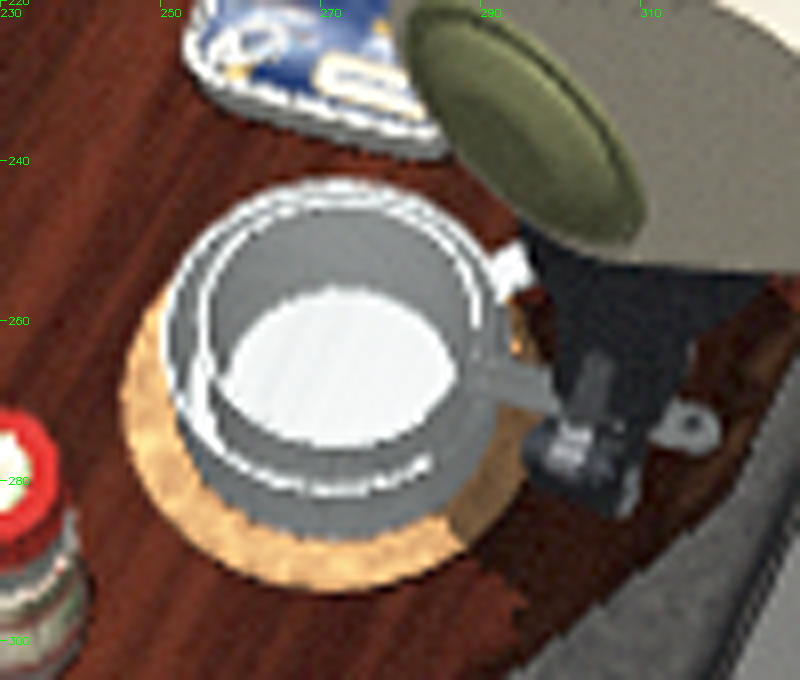

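View pics/w7.png

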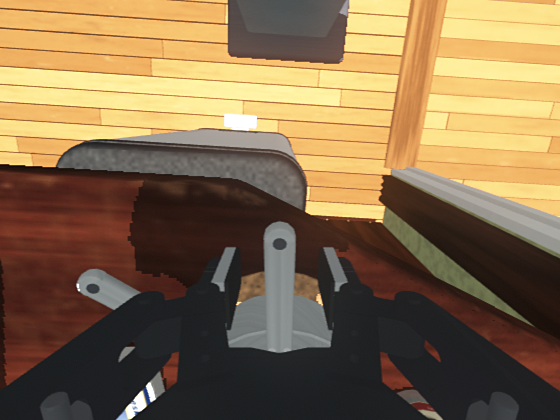

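The medium pan is down and released. The wrist view shows its handle (280,243) free between the open pads at 226 and 336. Retreating upwards.

```bash
python3 -m handwheel '[{"grip":40,"tx":0,"ty":-15,"tz":0,"wx":0,"wy":0,"wz":0},{"grip":40,"tx":0,"ty":-30,"tz":0,"wx":0,"wy":0,"wz":0},{"grip":50,"tx":0,"ty":-40,"tz":0,"wx":0,"wy":0,"wz":0},{"grip":50,"tx":0,"ty":-40,"tz":0,"wx":0,"wy":0,"wz":0},{"grip":50,"tx":0,"ty":-35,"tz":0,"wx":0,"wy":0,"wz":0}]' 60
python3 - <<'E'
from h import *
st()
out=pickle.load(open("pans.pkl","rb")); R,o=out["S"]
Rt0=tR(np.array([np.cos(np.radians(95)),np.sin(np.radians(95)),0]),np.array([0,0,1.]))
e=plan(Rt0,np.array([430,-130,250.]));print(e[1])
Rt=tR(R[:,0],R[:,2]); g=R@[86,0,68]+o; tcp=g+18.7*Rt[:,1]
e=plan(Rt,tcp-100*Rt[:,1],pref=e); print(e[1])
E
```

```text
time_s: 9.5
eef_pos: [426.5, -2.0, 216.1]
ee_rot: [-0.707, 0.707, 0.022, -0.022]
force: [1.0, -0.1, -0.6]
grip_width: 0.588
t9.50 p [426.5  -2.  216.1] j [-0.28  0.11  1.79 -0.    1.24 -1.91] F [ 1.  -0.1 -0.6] g 50.2
n=14 each tx 6.4 ty -2.4 tz -7.9 wx 0.0000 wy 0.1104 wz -0.0000 |d|10.4
[ 429.88109376 -130.64677598  249.72956578]
n=14 each tx 3.9 ty 1.8 tz 10.1 wx 0.0348 wy 0.1063 wz 0.0222 |d|11.0
[ 512.01268073 -243.92664441  231.41751033]
```

```bash
python3 -m handwheel '[{"grip":50,"tx":6.4,"ty":-2.4,"tz":-7.9,"wx":0,"wy":0.1104,"wz":0},{"grip":50,"tx":6.4,"ty":-2.4,"tz":-7.9,"wx":0,"wy":0.1104,"wz":0},{"grip":50,"tx":6.4,"ty":-2.4,"tz":-7.9,"wx":0,"wy":0.1104,"wz":0},{"grip":50,"tx":6.4,"ty":-2.4,"tz":-7.9,"wx":0,"wy":0.1104,"wz":0},{"grip":50,"tx":6.4,"ty":-2.4,"tz":-7.9,"wx":0,"wy":0.1104,"wz":0},{"grip":50,"tx":6.4,"ty":-2.4,"tz":-7.9,"wx":0,"wy":0.1104,"wz":0},{"grip":50,"tx":6.4,"ty":-2.4,"tz":-7.9,"wx":0,"wy":0.1104,"wz":0}]' 120
python3 -m handwheel '[{"grip":50,"tx":6.4,"ty":-2.4,"tz":-7.9,"wx":0,"wy":0.1104,"wz":0},{"grip":50,"tx":6.4,"ty":-2.4,"tz":-7.9,"wx":0,"wy":0.1104,"wz":0},{"grip":50,"tx":6.4,"ty":-2.4,"tz":-7.9,"wx":0,"wy":0.1104,"wz":0},{"grip":50,"tx":6.4,"ty":-2.4,"tz":-7.9,"wx":0,"wy":0.1104,"wz":0},{"grip":50,"tx":6.4,"ty":-2.4,"tz":-7.9,"wx":0,"wy":0.1104,"wz":0},{"grip":50,"tx":6.4,"ty":-2.4,"tz":-7.9,"wx":0,"wy":0.1104,"wz":0},{"grip":50,"tx":6.4,"ty":-2.4,"tz":-7.9,"wx":0,"wy":0.1104,"wz":0}]'
python3 -m handwheel '[{"grip":50,"tx":3.9,"ty":1.8,"tz":10.1,"wx":0.0348,"wy":0.1063,"wz":0.0222},{"grip":50,"tx":3.9,"ty":1.8,"tz":10.1,"wx":0.0348,"wy":0.1063,"wz":0.0222},{"grip":50,"tx":3.9,"ty":1.8,"tz":10.1,"wx":0.0348,"wy":0.1063,"wz":0.0222},{"grip":50,"tx":3.9,"ty":1.8,"tz":10.1,"wx":0.0348,"wy":0.1063,"wz":0.0222},{"grip":50,"tx":3.9,"ty":1.8,"tz":10.1,"wx":0.0348,"wy":0.1063,"wz":0.0222},{"grip":50,"tx":3.9,"ty":1.8,"tz":10.1,"wx":0.0348,"wy":0.1063,"wz":0.0222},{"grip":50,"tx":3.9,"ty":1.8,"tz":10.1,"wx":0.0348,"wy":0.1063,"wz":0.0222}]'
python3 -m handwheel '[{"grip":50,"tx":3.9,"ty":1.8,"tz":10.1,"wx":0.0348,"wy":0.1063,"wz":0.0222},{"grip":50,"tx":3.9,"ty":1.8,"tz":10.1,"wx":0.0348,"wy":0.1063,"wz":0.0222},{"grip":50,"tx":3.9,"ty":1.8,"tz":10.1,"wx":0.0348,"wy":0.1063,"wz":0.0222},{"grip":50,"tx":3.9,"ty":1.8,"tz":10.1,"wx":0.0348,"wy":0.1063,"wz":0.0222},{"grip":50,"tx":3.9,"ty":1.8,"tz":10.1,"wx":0.0348,"wy":0.1063,"wz":0.0222},{"grip":50,"tx":3.9,"ty":1.8,"tz":10.1,"wx":0.0348,"wy":0.1063,"wz":0.0222},{"grip":50,"tx":3.9,"ty":1.8,"tz":10.1,"wx":0.0348,"wy":0.1063,"wz":0.0222},{"grip":50,"tx":0,"ty":0,"tz":0,"wx":0,"wy":0,"wz":0}]'
python3 - <<'E'
from h import *
st()
out=pickle.load(open("pans.pkl","rb")); R,o=out["S"]
Rt=tR(R[:,0],R[:,2]); g=R@[86,0,68]+o; tcp=g+18.7*Rt[:,1]
plan(Rt,tcp-100*Rt[:,1],n=2); plan(Rt,tcp-60*Rt[:,1],n=2)
S=eyes.capture("scene");T=eyes.capture("top");W=eyes.capture("wrist");pickle.dump((S,T,W),open("v8.pkl","wb"))
crop(S,"pics/s8.png",200,190,140,110,5);crop(T,"pics/t8.png",160,180,150,115,5);crop(W,"pics/w8.png",0,0,560,420,1)
E
```

```text
time_s: 10.08
eef_pos: [454.7, -66.2, 230.3]
ee_rot: [-0.662, 0.662, -0.248, 0.247]
force: [-0.6, -0.3, 0.3]
grip_width: 0.586
time_s: 10.67
eef_pos: [429.8, -131.2, 247.1]
ee_rot: [-0.52, 0.52, -0.48, 0.478]
force: [-0.2, -0.4, 0.7]
grip_width: 0.586
time_s: 11.25
eef_pos: [492.6, -172.5, 238.1]
ee_rot: [-0.404, 0.208, -0.613, 0.647]
force: [0.7, 0.5, 1.3]
grip_width: 0.585
time_s: 11.92
eef_pos: [511.5, -244.6, 227.8]
ee_rot: [-0.223, -0.137, -0.65, 0.713]
force: [0.1, -0.1, -0.1]
grip_width: 0.587
t11.92 p [ 511.5 -244.6  227.8] j [-0.8   0.18  1.77  0.45  0.83  0.39] F [ 0.1 -0.1 -0.1] g 50.1
n=2 each tx -1.4 ty -1.1 tz -0.2 wx -0.0000 wy -0.0028 wz 0.0006 |d|1.8
n=2 each tx -1.4 ty 18.9 tz -0.2 wx -0.0000 wy -0.0028 wz 0.0006 |d|18.9
```

View pics/s8.png

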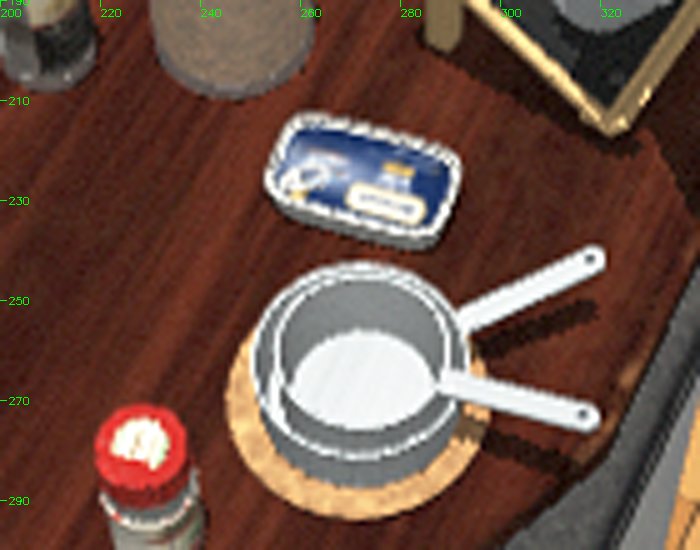

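View pics/t8.png

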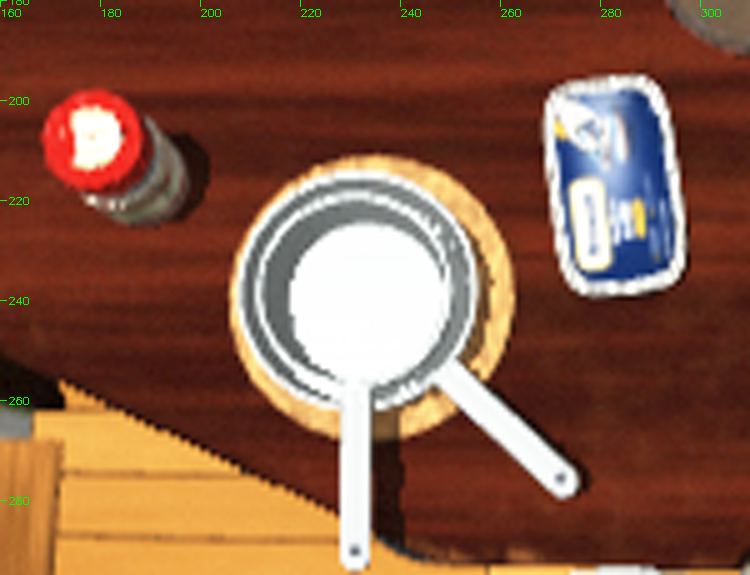

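View pics/w8.png

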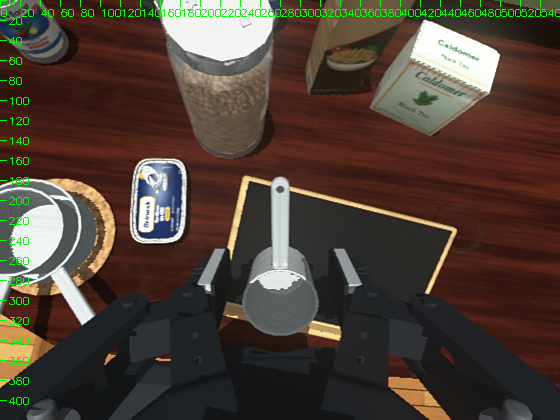

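The medium pan sits inside the large one with its handle pointing at the robot (top hole at 231,290). The large pan's hole is still at (272,276), and the tin and jar are unmoved. Now to fit M's nested pose and plan the small grasp.

```bash
python3 - <<'E'
from h import *
np.set_printoptions(precision=2,suppress=True)
S,T,W=pickle.load(open("v8.pkl","rb"))
oS=[200+277/5,200+450/5,190+272/5,190+433/5];hS=(200+583/5,190+414/5);oT=[160+258/5,160+452/5,180+190/5,180+384/5];hT=(160+354/5,180+551/5)
def g(q):
    Rq=Rz(np.degrees(q[3]))@Rn.from_euler("y",q[4]).as_matrix()
    return res(S,"M",Rq,q[:3],oS,hS)+res(T,"M",Rq,q[:3],oT,hT)
s=least_squares(g,[522,3,9,3.2,0]);print(s.x,np.degrees(s.x[3:]),s.fun)
E
```

```text
[521.32   3.52   7.42   3.2   -0.01] [183.36  -0.72] [-1.18 -0.13  0.09 -0.76 -0.62  0.12 -0.28  0.3   0.83  1.08  0.28 -0.09]
```

```bash
python3 -m handwheel '[{"grip":50,"tx":-1.4,"ty":18.9,"tz":-0.2,"wx":0,"wy":-0.0028,"wz":0.0006},{"grip":50,"tx":-1.4,"ty":18.9,"tz":-0.2,"wx":0,"wy":-0.0028,"wz":0.0006},{"grip":50,"tx":0,"ty":20,"tz":0,"wx":0,"wy":0,"wz":0},{"grip":50,"tx":0,"ty":20,"tz":0,"wx":0,"wy":0,"wz":0},{"grip":50,"tx":0,"ty":10,"tz":0,"wx":0,"wy":0,"wz":0},{"grip":50,"tx":0,"ty":10,"tz":0,"wx":0,"wy":0,"wz":0},{"grip":50,"tx":0,"ty":0,"tz":0,"wx":0,"wy":0,"wz":0},{"grip":50,"tx":0,"ty":0,"tz":0,"wx":0,"wy":0,"wz":0}]'
python3 - <<'E'
from h import *
st()
out=pickle.load(open("pans.pkl","rb")); R,o=out["S"]
Rt=tR(R[:,0],R[:,2]); g=R@[86,0,68]+o; tcp=g+18.7*Rt[:,1]
plan(Rt,tcp,n=1)
d=eyes.capture("wrist"); cv2.imwrite("pics/w9.png",d["pixels"][:,:,::-1])
E
```

```text
time_s: 12.73
eef_pos: [563.3, -248.3, 145.6]
ee_rot: [-0.228, -0.133, -0.649, 0.713]
force: [-0.1, -0.1, 0.6]
grip_width: 0.587
t12.73 p [ 563.3 -248.3  145.6] j [-0.73  0.38  1.74  0.51  0.64  0.35] F [-0.1 -0.1  0.6] g 50.2
n=1 each tx 1.5 ty 0.6 tz 0.6 wx 0.0009 wy 0.0060 wz -0.0006 |d|1.7
```

View pics/w9.png

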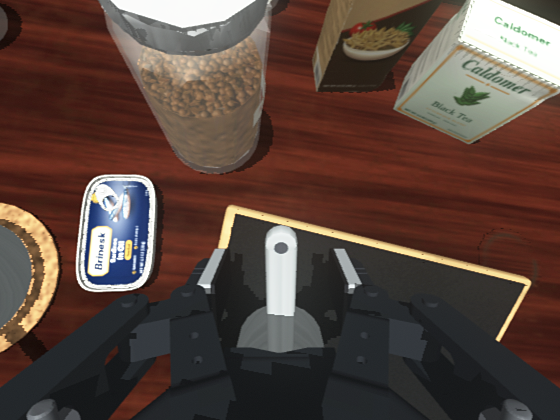

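The medium pan is nested level (tilt under 1°), at a yaw of 183.4° against 183.8° wanted. The wrist view shows the small handle central (281,280) between the pads. Closing.

```bash
python3 -m handwheel '[{"grip":5,"tx":0,"ty":0,"tz":0,"wx":0,"wy":0,"wz":0},{"grip":5,"tx":0,"ty":0,"tz":0,"wx":0,"wy":0,"wz":0},{"grip":5,"tx":0,"ty":0,"tz":0,"wx":0,"wy":0,"wz":0},{"grip":5,"tx":0,"ty":0,"tz":0,"wx":0,"wy":0,"wz":0},{"grip":5,"tx":0,"ty":0,"tz":0,"wx":0,"wy":0,"wz":0},{"grip":5,"tx":0,"ty":0,"tz":0,"wx":0,"wy":0,"wz":0}]' 120
python3 -c "
from h import *
a=st();print(a['wrist_torque']); out=pickle.load(open('pans.pkl','rb'))['S'];R,p=cur();pickle.dump((R.T@out[0],R.T@(out[1]-p)),open('XS.pkl','wb'))"
python3 -m handwheel '[{"grip":5,"tx":0,"ty":-2,"tz":0,"wx":0,"wy":0,"wz":0},{"grip":5,"tx":0,"ty":-6,"tz":0,"wx":0,"wy":0,"wz":0},{"grip":5,"tx":0,"ty":-12,"tz":0,"wx":0,"wy":0,"wz":0},{"grip":5,"tx":0,"ty":-20,"tz":0,"wx":0,"wy":0,"wz":0},{"grip":5,"tx":0,"ty":-20,"tz":0,"wx":0,"wy":0,"wz":0},{"grip":5,"tx":0,"ty":-20,"tz":0,"wx":0,"wy":0,"wz":0},{"grip":5,"tx":0,"ty":-20,"tz":0,"wx":0,"wy":0,"wz":0},{"grip":5,"tx":0,"ty":0,"tz":0,"wx":0,"wy":0,"wz":0}]'
python3 - <<'E'
from h import *
np.set_printoptions(precision=3,suppress=True)
a=st();X=pickle.load(open("XS.pkl","rb"));print(X)
Rt,p=tool_for(X,Rz(75),np.zeros(3))
e=plan(Rt,np.array([440,-200,270.])); print(e[1])
Rt,p=tool_for(X,Rz(138.6),np.array([521.8,3.5,160.]))
print(p); e=plan(Rt,p,pref=e);print(e[1])
E
```

```text
time_s: 13.28
eef_pos: [563.5, -248.7, 146.1]
ee_rot: [-0.228, -0.134, -0.649, 0.714]
force: [-0.3, 0.1, 5.5]
grip_width: 0.128
t13.28 p [ 563.5 -248.7  146.1] j [-0.73  0.38  1.74  0.51  0.64  0.35] F [-0.3  0.1  5.5] g 11.0
[ 0.07622063 -0.14278776  0.04596511]
time_s: 13.95
eef_pos: [512.9, -243.5, 235.0]
ee_rot: [-0.228, -0.134, -0.648, 0.714]
force: [1.9, -0.6, -1.1]
grip_width: 0.127
t13.95 p [ 512.9 -243.5  235. ] j [-0.8   0.17  1.76  0.44  0.83  0.39] F [ 1.9 -0.6 -1.1] g 10.8
(array([[-1.   , -0.005, -0.002],
       [ 0.002, -0.   , -1.   ],
       [ 0.005, -1.   ,  0.   ]]), array([87.922, 50.049, -0.322]))
n=12 each tx 1.7 ty -4.4 tz -6.4 wx -0.0346 wy -0.0956 wz -0.0309 |d|7.9
[ 439.766 -200.604  270.448]
[455.8    61.464 210.192]
n=10 each tx -26.4 ty 6.1 tz 8.3 wx -0.0002 wy -0.1110 wz 0.0001 |d|28.3
[455.987  61.9   210.019]
```

```bash
python3 -m handwheel '[{"grip":5,"tx":1.7,"ty":-4.4,"tz":-6.4,"wx":-0.0346,"wy":-0.0956,"wz":-0.0309},{"grip":5,"tx":1.7,"ty":-4.4,"tz":-6.4,"wx":-0.0346,"wy":-0.0956,"wz":-0.0309},{"grip":5,"tx":1.7,"ty":-4.4,"tz":-6.4,"wx":-0.0346,"wy":-0.0956,"wz":-0.0309},{"grip":5,"tx":1.7,"ty":-4.4,"tz":-6.4,"wx":-0.0346,"wy":-0.0956,"wz":-0.0309},{"grip":5,"tx":1.7,"ty":-4.4,"tz":-6.4,"wx":-0.0346,"wy":-0.0956,"wz":-0.0309},{"grip":5,"tx":1.7,"ty":-4.4,"tz":-6.4,"wx":-0.0346,"wy":-0.0956,"wz":-0.0309}]'
python3 -m handwheel '[{"grip":5,"tx":1.7,"ty":-4.4,"tz":-6.4,"wx":-0.0346,"wy":-0.0956,"wz":-0.0309},{"grip":5,"tx":1.7,"ty":-4.4,"tz":-6.4,"wx":-0.0346,"wy":-0.0956,"wz":-0.0309},{"grip":5,"tx":1.7,"ty":-4.4,"tz":-6.4,"wx":-0.0346,"wy":-0.0956,"wz":-0.0309},{"grip":5,"tx":1.7,"ty":-4.4,"tz":-6.4,"wx":-0.0346,"wy":-0.0956,"wz":-0.0309},{"grip":5,"tx":1.7,"ty":-4.4,"tz":-6.4,"wx":-0.0346,"wy":-0.0956,"wz":-0.0309},{"grip":5,"tx":1.7,"ty":-4.4,"tz":-6.4,"wx":-0.0346,"wy":-0.0956,"wz":-0.0309},{"grip":5,"tx":0,"ty":0,"tz":0,"wx":0,"wy":0,"wz":0}]'
python3 - <<'E'
from h import *
np.set_printoptions(precision=3,suppress=True)
a=st();X=pickle.load(open("XS.pkl","rb"))
Rt,p=tool_for(X,Rz(138.6),np.array([521.8,3.5,160.]))
print(p); e=plan(Rt,p);print(e[1])
E
```

```text
time_s: 14.45
eef_pos: [480.5, -211.6, 245.4]
ee_rot: [-0.348, 0.16, -0.638, 0.668]
force: [-0.1, -0.1, -2.3]
grip_width: 0.128
time_s: 15.03
eef_pos: [440.5, -199.8, 267.3]
ee_rot: [0.434, -0.433, 0.561, -0.557]
force: [-0.0, -0.1, -2.6]
grip_width: 0.129
t15.03 p [ 440.5 -199.8  267.3] j [-0.67  0.2   1.55  0.    1.4  -0.42] F [-0.  -0.1 -2.6] g 11.0
[455.8    61.464 210.192]
n=10 each tx -26.3 ty 5.8 tz 8.3 wx 0.0001 wy -0.1105 wz -0.0004 |d|28.1
[456.075  62.01  209.992]
```

```bash
python3 -m handwheel '[{"grip":5,"tx":-26.3,"ty":5.8,"tz":8.3,"wx":0.0001,"wy":-0.1105,"wz":-0.0004},{"grip":5,"tx":-26.3,"ty":5.8,"tz":8.3,"wx":0.0001,"wy":-0.1105,"wz":-0.0004},{"grip":5,"tx":-26.3,"ty":5.8,"tz":8.3,"wx":0.0001,"wy":-0.1105,"wz":-0.0004},{"grip":5,"tx":-26.3,"ty":5.8,"tz":8.3,"wx":0.0001,"wy":-0.1105,"wz":-0.0004},{"grip":5,"tx":-26.3,"ty":5.8,"tz":8.3,"wx":0.0001,"wy":-0.1105,"wz":-0.0004},{"grip":5,"tx":-26.3,"ty":5.8,"tz":8.3,"wx":0.0001,"wy":-0.1105,"wz":-0.0004},{"grip":5,"tx":-26.3,"ty":5.8,"tz":8.3,"wx":0.0001,"wy":-0.1105,"wz":-0.0004},{"grip":5,"tx":-26.3,"ty":5.8,"tz":8.3,"wx":0.0001,"wy":-0.1105,"wz":-0.0004},{"grip":5,"tx":-26.3,"ty":5.8,"tz":8.3,"wx":0.0001,"wy":-0.1105,"wz":-0.0004},{"grip":5,"tx":-26.3,"ty":5.8,"tz":8.3,"wx":0.0001,"wy":-0.1105,"wz":-0.0004}]'
python3 -m handwheel '[{"grip":5,"tx":0,"ty":0,"tz":0,"wx":0,"wy":0,"wz":0},{"grip":5,"tx":0,"ty":0,"tz":0,"wx":0,"wy":0,"wz":0}]'
python3 - <<'E'
from h import *
np.set_printoptions(precision=3,suppress=True)
a=st();print(a["wrist_torque"]);X=pickle.load(open("XS.pkl","rb"));R,p=cur();print(R@X[0],R@X[1]+p)
Rt,p=tool_for(X,Rz(138.6),np.array([521.8,3.5,100.]))
print(p); e=plan(Rt,p,n=4);print(e[1])
E
```

```text
time_s: 15.87
eef_pos: [456.8, 63.0, 209.0]
ee_rot: [0.663, -0.661, 0.249, -0.249]
force: [1.0, 0.6, -1.7]
grip_width: 0.132
time_s: 16.03
eef_pos: [456.7, 62.4, 209.5]
ee_rot: [0.662, -0.661, 0.25, -0.25]
force: [0.7, -0.3, -2.2]
grip_width: 0.13
t16.03 p [456.7  62.4 209.5] j [-0.12  0.19  1.71  0.    1.24 -0.97] F [ 0.7 -0.3 -2.2] g 11.1
[ 0.107  0.078 -0.011]
[[-0.746 -0.666 -0.001]
 [ 0.666 -0.746 -0.001]
 [ 0.    -0.001  1.   ]] [522.394   4.171 159.286]
[455.8    61.464 150.192]
n=4 each tx 0.0 ty 14.8 tz -0.4 wx -0.0003 wy -0.0014 wz -0.0001 |d|14.8
[455.604  61.374 150.308]
```

```bash
python3 -m handwheel '[{"grip":5,"tx":0,"ty":15,"tz":-0.4,"wx":0,"wy":-0.0014,"wz":0},{"grip":5,"tx":0,"ty":20,"tz":-0.4,"wx":0,"wy":-0.0014,"wz":0},{"grip":5,"tx":0,"ty":20,"tz":-0.4,"wx":0,"wy":-0.0014,"wz":0},{"grip":5,"tx":0,"ty":15,"tz":-0.4,"wx":0,"wy":-0.0014,"wz":0},{"grip":5,"tx":0,"ty":0,"tz":0,"wx":0,"wy":0,"wz":0},{"grip":5,"tx":0,"ty":0,"tz":0,"wx":0,"wy":0,"wz":0}]'
python3 - <<'E'
from h import *
np.set_printoptions(precision=3,suppress=True)
a=st();X=pickle.load(open("XS.pkl","rb"));R,p=cur();print(R@X[1]+p)
S=eyes.capture("scene");T=eyes.capture("top");pickle.dump((S,T),open("v10.pkl","wb"))
crop(S,"pics/s10.png",230,190,100,90,8)
crop(T,"pics/t10.png",195,185,80,70,9)
E
```

```text
time_s: 16.53
eef_pos: [456.4, 59.7, 140.2]
ee_rot: [0.662, -0.661, 0.249, -0.249]
force: [-0.2, -0.2, -2.0]
grip_width: 0.127
t16.53 p [456.4  59.7 140.2] j [-0.13  0.27  1.81  0.    1.06 -0.98] F [-0.2 -0.2 -2. ] g 10.8
[522.356   1.622  90.056]
```

View pics/s10.png

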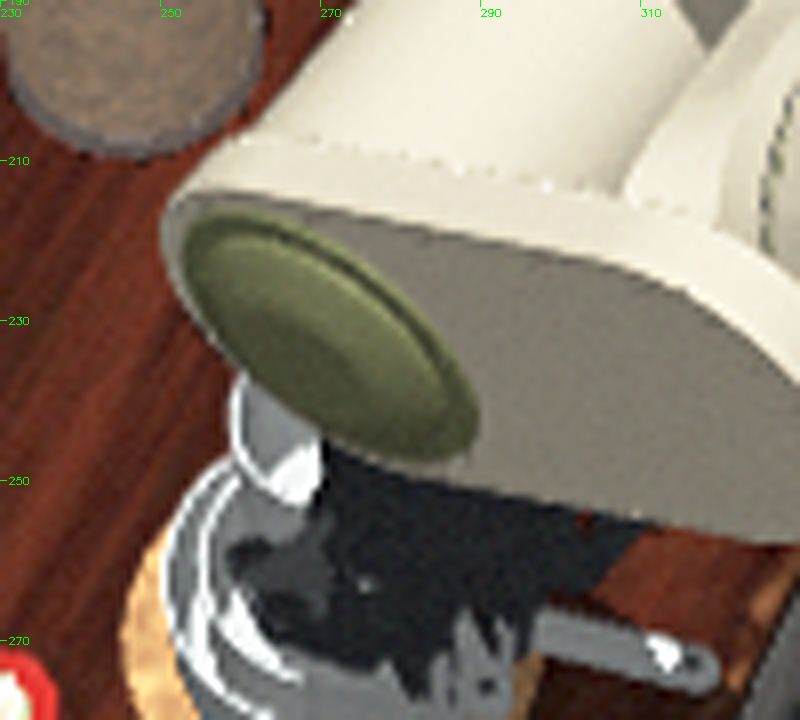

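View pics/t10.png

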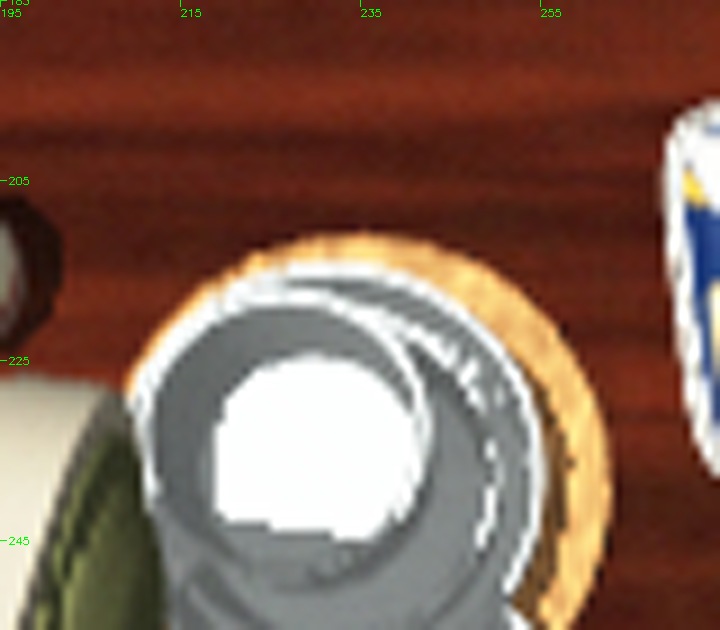

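Scene view is largely blocked by the wrist (small rim left edge at u 259). In the top view the small rim spans u 211–243 with its upper edge at v 217. Fitting x,y from these.

```bash
python3 - <<'E'
from h import *
np.set_printoptions(precision=2,suppress=True)
S,T=pickle.load(open("v10.pkl","rb"));X=pickle.load(open("XS.pkl","rb"))
R,p=cur();Rp,o=R@X[0],R@X[1]+p
oS=[230+231/8,None,None,None];oT=[195+149/9,195+429/9,185+288/9,None]
a=np.linspace(0,6.283,200);P=np.c_[25.4*np.cos(a),25.4*np.sin(a),0*a+3]
fl=np.array([195+213/9,195+420/9,185+355/9])
for w in(0,.7):
  def g(q):
    return res(S,"S",Rp,o+q,oS,None)+res(T,"S",Rp,o+q,oT,None)+list(w*(ext(proj(T,P@Rp.T+o+q))[:3]-fl))
  s=least_squares(g,np.zeros(3));q=s.x;print(q,s.fun,"pan",o+q)
im=T["pixels"][:,:,::-1].copy();im=cv2.resize(im[185:255,195:275],None,fx=8,fy=8,interpolation=cv2.INTER_CUBIC)
for c,q in(((0,255,0),0),((0,0,255),s.x)):
  rim,_=panP(*PANS["S"],Rp,o+q)
  for Q in (rim,P@Rp.T+o+q): cv2.polylines(im,[np.int32((proj(T,Q)-[195,185]+.5)*8)],True,c,1)
cv2.imwrite("pics/o10.png",im)
E
```

```text
[-2.84 -1.06 -1.99] [-0.48 -0.82  1.01  0.38  0.    0.    0.  ] pan [520.31   0.8   89.41]
[-2.6  -1.19  1.14] [-0.6  -1.01  0.94 -0.01  0.2   0.25  0.73] pan [520.55   0.67  92.53]
```

View pics/o10.png

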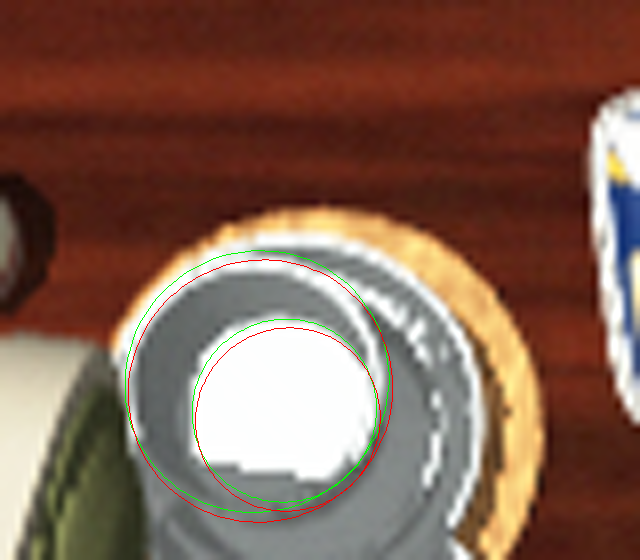

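```bash
python3 -m handwheel '[{"grip":5,"tx":-0.9,"ty":8,"tz":2.5,"wx":0,"wy":0,"wz":0},{"grip":5,"tx":0,"ty":15,"tz":0,"wx":0,"wy":0,"wz":0},{"grip":5,"tx":0,"ty":15,"tz":0,"wx":0,"wy":0,"wz":0},{"grip":5,"tx":0,"ty":8,"tz":0,"wx":0,"wy":0,"wz":0},{"grip":5,"tx":0,"ty":0,"tz":0,"wx":0,"wy":0,"wz":0},{"grip":5,"tx":0,"ty":0,"tz":0,"wx":0,"wy":0,"wz":0}]'
python3 - <<'E'
from h import *
np.set_printoptions(precision=3,suppress=True)
a=st();X=pickle.load(open("XS.pkl","rb"));R,p=cur();print(R@X[0],R@X[1]+p)
S=eyes.capture("scene");T=eyes.capture("top");W=eyes.capture("wrist");pickle.dump((S,T,W),open("v11.pkl","wb"))
crop(S,"pics/s11.png",230,200,100,90,4);crop(T,"pics/t11.png",195,190,80,70,9);cv2.imwrite("pics/w11.png",W["pixels"][:,:,::-1])
a=cv2.imread("pics/s11.png");b=cv2.resize(W["pixels"][:,:,::-1],(400,300));h=np.zeros((360,800,3),np.uint8);h[:,:400]=a;h[:300,400:]=b;cv2.imwrite("pics/b11.png",h)
E
```

```text
time_s: 17.13
eef_pos: [457.4, 62.9, 94.7]
ee_rot: [0.663, -0.662, 0.248, -0.248]
force: [0.2, 0.2, -1.8]
grip_width: 0.129
t17.13 p [457.4  62.9  94.7] j [-0.12  0.34  1.85  0.    0.94 -0.97] F [ 0.2  0.2 -1.8] g 11.0
[[-0.751 -0.661 -0.002]
 [ 0.661 -0.751 -0.   ]
 [-0.001 -0.001  1.   ]] [523.553   5.019  44.588]
```

View pics/t11.png

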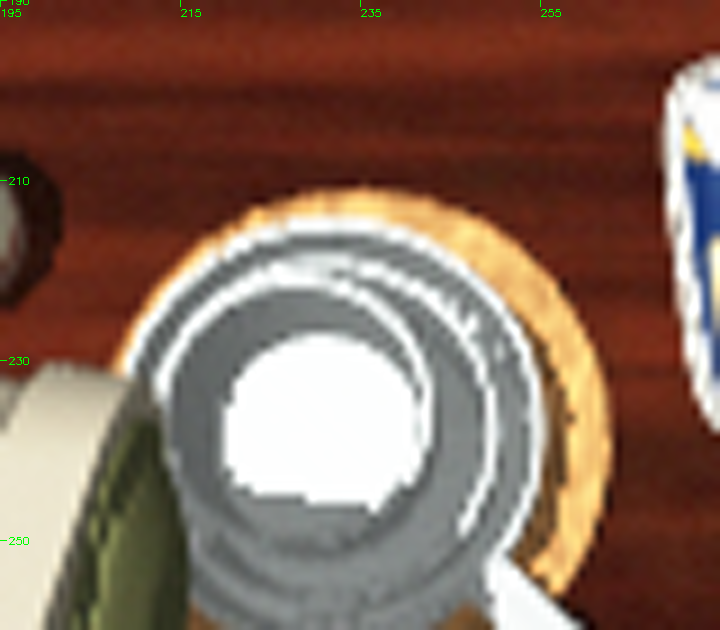

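View pics/b11.png

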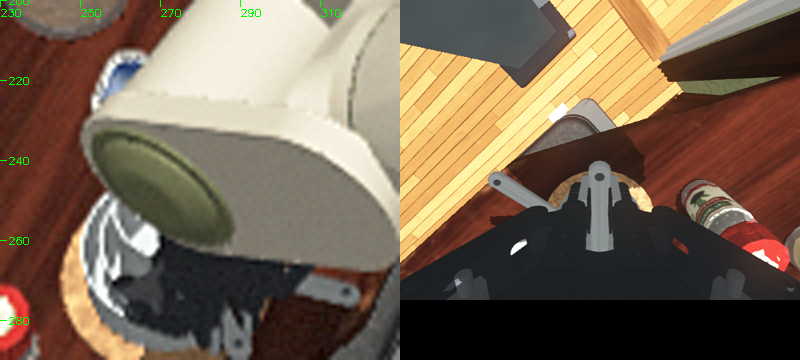

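Top view: small rim u 213–243, upper edge v 220, inside the medium rim (right edge u 250).

```bash
python3 - <<'E'
from h import *
np.set_printoptions(precision=2,suppress=True)
S,T,W=pickle.load(open("v11.pkl","rb"));X=pickle.load(open("XS.pkl","rb"))
R,p=cur();Rp,o=R@X[0],R@X[1]+p
oT=[195+158/9,195+434/9,190+272/9,None]
for dz in(-4,0):
  def g(q): return res(T,"S",Rp,o+[*q,dz],oT,None)
  s=least_squares(g,np.zeros(2));print(s.x,s.fun,"pan",o[:2]+s.x)
E
```

```text
[-1.43  0.55] [-0.24  0.24 -0.  ] pan [522.53   5.49]
[-2.11  0.02] [-0.31  0.31 -0.  ] pan [521.85   4.96]
```

```bash
python3 -m handwheel '[{"grip":5,"tx":0.4,"ty":6,"tz":-1.4,"wx":0,"wy":0,"wz":0},{"grip":5,"tx":0,"ty":8,"tz":0,"wx":0,"wy":0,"wz":0},{"grip":5,"tx":0,"ty":6,"tz":0,"wx":0,"wy":0,"wz":0},{"grip":5,"tx":0,"ty":3,"tz":0,"wx":0,"wy":0,"wz":0},{"grip":5,"tx":0,"ty":0,"tz":0,"wx":0,"wy":0,"wz":0}]'
python3 -m handwheel '[{"grip":5,"tx":0,"ty":1.5,"tz":0,"wx":0,"wy":0,"wz":0},{"grip":5,"tx":0,"ty":1.5,"tz":0,"wx":0,"wy":0,"wz":0},{"grip":5,"tx":0,"ty":0,"tz":0,"wx":0,"wy":0,"wz":0}]'
python3 -c "
from h import *
a=st(); print(a['wrist_torque'])"
```

```text
time_s: 17.7
eef_pos: [456.1, 61.7, 70.5]
ee_rot: [0.663, -0.662, 0.248, -0.247]
force: [-0.1, 0.3, -2.1]
grip_width: 0.123
time_s: 17.95
eef_pos: [456.5, 61.6, 68.3]
ee_rot: [0.663, -0.662, 0.248, -0.248]
force: [0.0, 0.3, -2.2]
grip_width: 0.133
t17.95 p [456.5  61.6  68.3] j [-0.12  0.39  1.88  0.    0.88 -0.98] F [ 0.   0.3 -2.2] g 11.4
[ 0.15196922  0.11787617 -0.00873015]
```

```bash
python3 -m handwheel '[{"grip":5,"tx":0,"ty":1,"tz":0,"wx":0,"wy":0,"wz":0},{"grip":5,"tx":0,"ty":1,"tz":0,"wx":0,"wy":0,"wz":0},{"grip":5,"tx":0,"ty":0,"tz":0,"wx":0,"wy":0,"wz":0}]'
python3 -m handwheel '[{"grip":5,"tx":0,"ty":1,"tz":0,"wx":0,"wy":0,"wz":0},{"grip":5,"tx":0,"ty":1,"tz":0,"wx":0,"wy":0,"wz":0},{"grip":5,"tx":0,"ty":0,"tz":0,"wx":0,"wy":0,"wz":0}]'
python3 -c "
from h import *
a=st(); print(a['wrist_torque'])"
```

```text
time_s: 18.2
eef_pos: [456.5, 61.6, 66.3]
ee_rot: [0.663, -0.662, 0.248, -0.248]
force: [-0.8, -0.5, -2.7]
grip_width: 0.132
time_s: 18.45
eef_pos: [456.6, 61.6, 64.4]
ee_rot: [0.663, -0.662, 0.248, -0.248]
force: [0.5, -0.3, -1.0]
grip_width: 0.127
t18.45 p [456.6  61.6  64.4] j [-0.12  0.39  1.88  0.    0.87 -0.98] F [ 0.5 -0.3 -1. ] g 10.9
[ 0.17355873  0.12133556 -0.06183799]
```

```bash
python3 -m handwheel '[{"grip":5,"tx":0,"ty":1,"tz":0,"wx":0,"wy":0,"wz":0},{"grip":5,"tx":0,"ty":0,"tz":0,"wx":0,"wy":0,"wz":0}]'
python3 -m handwheel '[{"grip":5,"tx":0,"ty":1,"tz":0,"wx":0,"wy":0,"wz":0},{"grip":5,"tx":0,"ty":0,"tz":0,"wx":0,"wy":0,"wz":0}]'
python3 -c "
from h import *
a=st(); print(a['wrist_torque'])"
```

```text
time_s: 18.62
eef_pos: [456.6, 61.8, 63.6]
ee_rot: [0.663, -0.662, 0.248, -0.248]
force: [-1.2, 2.0, 4.7]
grip_width: 0.127
time_s: 18.78
eef_pos: [456.2, 62.2, 62.9]
ee_rot: [0.663, -0.662, 0.248, -0.247]
force: [-6.5, 4.7, 11.6]
grip_width: 0.131
t18.78 p [456.2  62.2  62.9] j [-0.12  0.39  1.88  0.    0.86 -0.98] F [-6.5  4.7 11.6] g 11.2
[ 0.66295641  0.89932927 -0.0580991 ]
```

```bash
python3 -m handwheel '[{"grip":5,"tx":0,"ty":-1.2,"tz":0,"wx":0,"wy":0,"wz":0},{"grip":5,"tx":0,"ty":0,"tz":0,"wx":0,"wy":0,"wz":0},{"grip":14,"tx":0,"ty":0,"tz":0,"wx":0,"wy":0,"wz":0},{"grip":16,"tx":0,"ty":0,"tz":0,"wx":0,"wy":0,"wz":0},{"grip":30,"tx":0,"ty":0,"tz":0,"wx":0,"wy":0,"wz":0},{"grip":36,"tx":0,"ty":0,"tz":0,"wx":0,"wy":0,"wz":0},{"grip":36,"tx":0,"ty":0,"tz":0,"wx":0,"wy":0,"wz":0}]' 60
python3 - <<'E'
from h import *
a=st()
W=eyes.capture("wrist");cv2.imwrite("pics/w12.png",W["pixels"][:,:,::-1])
E
```

```text
time_s: 19.37
eef_pos: [456.6, 61.5, 63.6]
ee_rot: [0.663, -0.662, 0.248, -0.248]
force: [-0.2, 0.3, 0.2]
grip_width: 0.422
t19.37 p [456.6  61.5  63.6] j [-0.12  0.39  1.88  0.    0.86 -0.98] F [-0.2  0.3  0.2] g 36.0
```

View pics/w12.png

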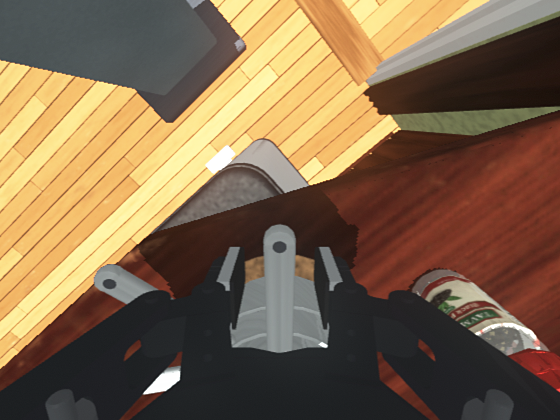

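The small handle (279,246) is free between the pads, and the fingers clear the other handle. Retreating up and to the right.

```bash
python3 -m handwheel '[{"grip":36,"tx":0,"ty":-15,"tz":0,"wx":0,"wy":0,"wz":0},{"grip":36,"tx":0,"ty":-30,"tz":0,"wx":0,"wy":0,"wz":0},{"grip":36,"tx":0,"ty":-35,"tz":0,"wx":0,"wy":0,"wz":0},{"grip":36,"tx":0,"ty":-40,"tz":0,"wx":0,"wy":0,"wz":0},{"grip":36,"tx":0,"ty":-40,"tz":0,"wx":0,"wy":0,"wz":0}]' 60
python3 -m handwheel '[{"grip":36,"tx":20,"ty":0,"tz":-28,"wx":0,"wy":0,"wz":0},{"grip":36,"tx":20,"ty":0,"tz":-28,"wx":0,"wy":0,"wz":0},{"grip":36,"tx":20,"ty":0,"tz":-28,"wx":0,"wy":0,"wz":0},{"grip":36,"tx":20,"ty":0,"tz":-28,"wx":0,"wy":0,"wz":0},{"grip":36,"tx":20,"ty":0,"tz":-28,"wx":0,"wy":0,"wz":0},{"grip":36,"tx":20,"ty":0,"tz":-28,"wx":0,"wy":0,"wz":0},{"grip":36,"tx":20,"ty":0,"tz":-28,"wx":0,"wy":0,"wz":0},{"grip":36,"tx":20,"ty":0,"tz":-28,"wx":0,"wy":0,"wz":0},{"grip":36,"tx":0,"ty":0,"tz":0,"wx":0,"wy":0,"wz":0}]' 60
python3 - <<'E'
from h import *
a=st()
S=eyes.capture("scene");T=eyes.capture("top");pickle.dump((S,T),open("v13.pkl","wb"))
crop(S,"pics/s13.png",200,190,140,110,5);crop(T,"pics/t13.png",160,180,150,115,5)
E
```

```text
time_s: 19.83
eef_pos: [455.9, 61.4, 225.3]
ee_rot: [0.663, -0.662, 0.248, -0.248]
force: [0.6, 0.2, -0.4]
grip_width: 0.42
time_s: 20.58
eef_pos: [429.4, -217.4, 222.9]
ee_rot: [0.662, -0.662, 0.249, -0.249]
force: [0.3, 1.1, -1.1]
grip_width: 0.418
t20.58 p [ 429.4 -217.4  222.9] j [-0.71  0.22  1.64  0.    1.28 -1.56] F [ 0.3  1.1 -1.1] g 35.7
```

View pics/s13.png

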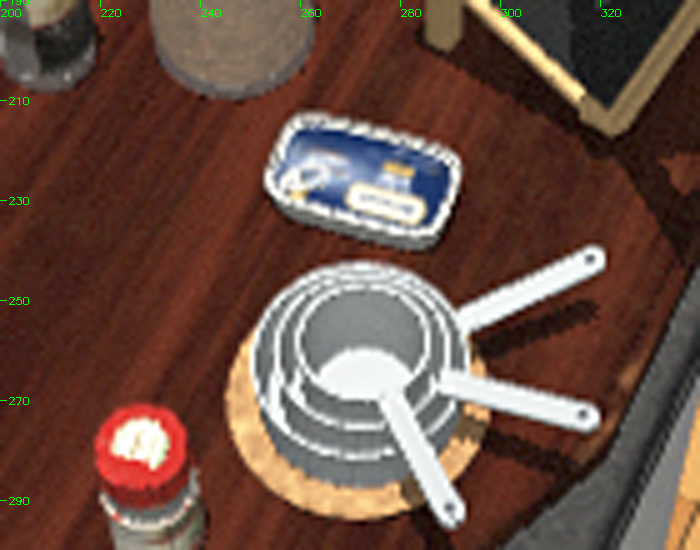

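View pics/t13.png

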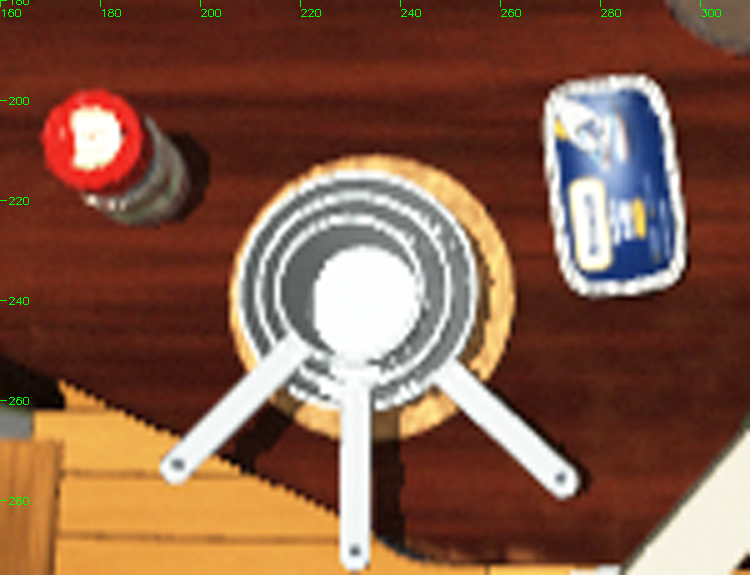

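All three pans are concentric and the handles are fanned. Top holes are at S (195,273), M (231,290) and L (272,276); jar, tin and coffee jar look unmoved. One fit of the small pan, then hand in.

```bash
python3 - <<'E'
from h import *
np.set_printoptions(precision=2,suppress=True)
S,T=pickle.load(open("v13.pkl","rb"))
f=lambda o,s,l,r,t,b:[o[0]+l/s,o[0]+r/s,o[1]+t/s if t else None,o[1]+b/s if b else None]
D={"S":(f((200,190),5,298,430,285,402),(200+452/5,190+511/5),f((160,180),5,278,423,214,None),(160+178/5,180+464/5)),
"M":(f((200,190),5,277,450,None,432),(200+583/5,190+414/5),f((160,180),5,258,452,190,None),(160+354/5,180+551/5))}
for n,z0,y0 in(("S",12,138),("M",9,183)):
  e,h,e2,h2=D[n]
  def g(q):
    Rq=Rz(q[3]*50)@Rn.from_euler("yx",q[4:]).as_matrix()
    return res(S,n,Rq,q[:3],e,h)+res(T,n,Rq,q[:3],e2,h2)
  s=least_squares(g,[522,3,z0,y0/50,0,0]);print(n,s.x[:3],"yaw",s.x[3]*50,"tilt",np.degrees(s.x[4:]),s.fun)
# change vs start outside pans
S0,T0=pickle.load(open("v0.pkl","rb"))
d=np.abs(T0["pixels"].astype(int)-T["pixels"]).max(2)
print("jar",d[190:225,165:198].mean(),"tin",d[195:240,267:300].mean(),"coffee",d[140:190,292:338].mean())
E
```

```text
S [529.86  14.81  11.52] yaw 137.05870698500794 tilt [  0.15 -13.54] [-0.33 -0.16  0.1  -0.38 -0.71 -0.05 -0.72  0.57  0.67  0.36  0.46]
M [522.34  -4.99  12.32] yaw 184.07072353764664 tilt [0.35 8.84] [-0.94  0.15 -0.28 -0.27 -0.03  0.27 -0.15  0.66  0.07  0.32]
jar 4.058008658008658 tin 4.548821548821548 coffee 3.7065217391304346
```

```bash
python3 - <<'E'
from h import *
np.set_printoptions(precision=2,suppress=True)
S,T=pickle.load(open("v13.pkl","rb"))
e=[200+298/5,200+430/5,190+285/5,190+402/5];h=(200+452/5,190+511/5);e2=[160+278/5,160+423/5,180+214/5,None];h2=(160+178/5,180+464/5)
a=np.linspace(0,6.283,200);P=np.c_[25.3*np.cos(a),25.3*np.sin(a),0*a+3]
fl=np.array([160+313/5,160+420/5,180+246/5])
for k in(0,1):
  def g(q):
    Rq=Rz(q[3]*50)@Rn.from_euler("yx",q[4:]*k).as_matrix()
    return res(S,"S",Rq,q[:3],e,h)+res(T,"S",Rq,q[:3],e2,h2)+list(ext(proj(T,P@Rq.T+q[:3]))[:3]-fl)
  s=least_squares(g,[522,3,12,2.75,0,0]);print(s.x[:3],s.x[3]*50,np.degrees(s.x[4:]),s.fun)
for n,r,hh,o in(("s",34,62,[521.5,3.5,12]),("m",45,54,[521.5,3.5,9]),("l",56,46,[522.5,3.6,6])):
  pass
im=cv2.resize(T["pixels"][200:280,190:280,::-1],None,fx=7,fy=7,interpolation=cv2.INTER_CUBIC)
q=least_squares(lambda q:res(S,"S",Rz(q[3]*50),np.r_[q[:2],12],e,h)+res(T,"S",Rz(q[3]*50),np.r_[q[:2],12],e2,h2),[522,3,12,2.75]).x
print("level z=12",q)
for o,r,hh in((np.r_[q[:2],12],34,62),(np.array([521.5,3.5,9]),45,54),(np.array([522.5,3.6,6]),56,46)):
  Q=np.c_[r*np.cos(a),r*np.sin(a),0*a+hh]+o; cv2.polylines(im,[np.int32((proj(T,Q)-[190,200]+.5)*7)],True,(0,0,255),1)
Q=P+np.r_[q[:2],12]; cv2.polylines(im,[np.int32((proj(T,Q)-[190,200]+.5)*7)],True,(0,255,0),1)
cv2.imwrite("pics/o13.png",im)
E
```

```text
[521.02   4.4    9.23] 139.21233037255465 [0. 0.] [-0.98 -0.24 -0.41  0.06 -0.84 -0.39 -0.51  0.56  0.4   0.65  0.17 -0.07
 -0.43  1.54]
[523.49   4.36  10.48] 138.6487274065948 [ 2.03 -2.07] [-0.73  0.03 -0.76 -0.02 -0.76  0.35 -0.5   0.62  0.5   0.63  0.45 -0.08
 -0.42  0.45]
level z=12 [519.71   4.7  534.15   2.78]
```

View pics/o13.png

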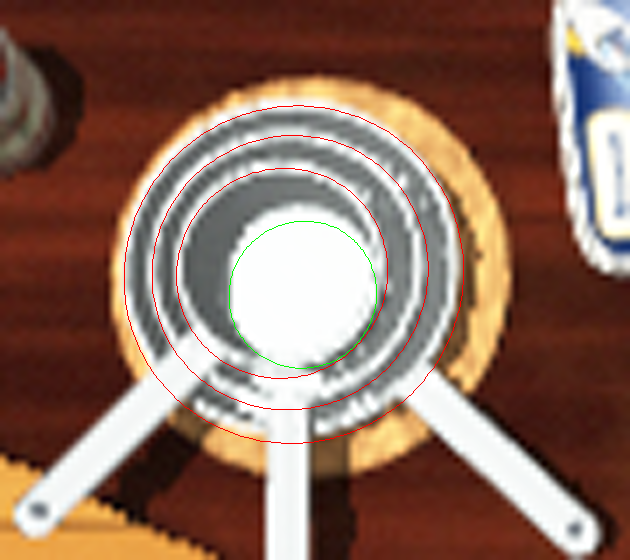

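```bash
python3 - <<'E'
from h import *
a=np.linspace(0,6.283,200)
def rel(v,box,r,hh,rf,o):
    T=pickle.load(open(v,"rb"))[1]
    u0,v0,w,h=box;c=T["pixels"][v0:v0+h,u0:u0+w].min(2)
    m=np.uint8(c>245); n,l,s,_=cv2.connectedComponentsWithStats(m); i=1+s[1:,4].argmax(); st=s[i]
    P=np.c_[rf*np.cos(a),rf*np.sin(a),0*a+3]+o
    print(v,"floor bbox",u0+st[0],u0+st[0]+st[2],v0+st[1],v0+st[1]+st[3],"pred",ext(proj(T,P)+.5).round(1))
rel("v0.pkl",(205,212,52,42),56,46,47.5,[522.5,3.6,6])
rel("v8.pkl",(209,215,45,38),45,54,36.5,[521.5,3.5,9])
rel("v13.pkl",(214,222,32,28),34,62,25.5,[521.5,3.5,12])
E
```

```text
v0.pkl floor bbox 214 253 221 254 pred [214.4 253.7 221.8 261. ]
v8.pkl floor bbox 218 250 226 253 pred [218.8 249.1 226.5 256.7]
v13.pkl floor bbox 223 244 230 250 pred [223.2 244.4 230.8 251.9]
```

The floor of the small pan falls where a level pan at z = 12 mm, centred like the others, would put it. The offset matches the other two pans. Handing in.

```bash
python3 -c "
from rig import sense,ctrl
print(sense()['time_s'],ctrl.finish_job())"
```

```text
the job is handed in; nothing more can be done
20.6833 None
```

The pans are nested and the job was handed in at 20.7 s. The medium pan is inside the large one on the trivet, and the small pan is inside the medium one. The handles fan clockwise seen from above, towards the robot. I avoided the other way because the small handle would have pointed back under the shelf.

**Handles:** the measured angles are about 229° for the large pan, 183–184° for the medium and 137–139° for the small. That makes each step about 45°.

**Centres:** all three centres agree to within about 2 mm.

**Bystanders and arm:** before-and-after pictures showed no sign that the spice jar, tin or coffee jar had moved. The arm was clear of everything, and the highest contact force I saw was about 14 N, while setting the small pan down.

**Tilt checks that disagreed:** the final pose fits with tilt left free gave 9–14° on the small and medium pans, with centres that did not make sense. Tilt is poorly constrained in those views. Adding the small pan's floor outline brought its tilt down to about 2–3°. Where the pan floors show in the top view agrees with all of them sitting level to within a pixel, apart from far edges hidden behind handles or shadow. I took that, along with the heights at which each pan made contact, as the deciding evidence.

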